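# Load the next castor wheel into the bench clamp

## Robot

A 7-joint arm with a two-finger parallel gripper is mounted at the origin on the work surface. World frame = base frame: x ahead of the robot, y to its left, z up, the work surface at z = 0. Lengths are in mm, angles in rad, forces in N, time in s.
With the tool pointing down it reaches from about 400 to 875 mm from the base axis. Payload 4.4 kg.
Tool frame: the origin (TCP) lies at the very end of the fingers, on their centre line; the grasp point (between the pads) lies 19 mm behind it (ctrl.pinch_z is the z of the grasp point in the tool frame, in mm); z points along the fingers, x is the direction in which the jaws open and shut, and the axes are right-handed (so a half turn about z gives the same grasp; the last joint's range is limited). The gripper opens to 85 mm and grips with 20 to 120 N. Pads are 22 mm wide; open, the fingers measure 114 mm over their backs; the gripper's body (76 mm by 85 mm) begins 54 mm behind the grasp point. The pads swing forward as they close: fully open they stand 13 mm farther back than shut.
Start: joints at [1.048, 0.628, 0.038, 1.517, -0.027, 0.996, -0.02], TCP at [286.729, -583.356, 231.313] pointing down, gripper open.
Joint ranges: [-3.06, 3.06], [-0.37, 2.12], [-1.25, 1.32], [0.18, 2.47], [-1.1, 4.24], [0.23, 1.98], [-2.94, 2.94]. Speed limits (rad/s): [2.57, 2.57, 3.14, 3.14, 3.14, 3.14, 3.14].

## Interface

Orientations are given as [roll, pitch, yaw] about the fixed x, y, z axes, in that order (R = Rz(yaw) Ry(pitch) Rx(roll)).
In Python, from cell import sensors, get_image, order, ctrl gives the robot as it stands.
- The arm moves only by the tool arm_command, never from a script. Its argument "rows" is a list that holds one entry, the list of rows, each a list of 6 numbers: the shift along the tool's x, y, z in mm, then the turn, a rotation vector about the tool's x, y, z in degrees. A call has 1 to 20 rows; each row is the pose to reach, as a shift and turn from the pose commanded when the call began, along the tool's axes at that moment; what a row does not reach only later rows make up. A row lasts 1/12 s, in which the tool goes at most 41.7 mm and 7.16 degrees, less where a joint would pass 70% of its speed; a pose out of reach is approached as far as the arm can. A call with a gripper value outside its range is refused whole. "claw" is the opening, from -1 (shut) to 1 (fully open), set as the call begins (left out, the last holds). The fingers move at their own pace and stop on an object; the grip force is fixed at half the most. Time passes only in rows, so rows that repeat a pose let the fingers close. It gives the time, the measured TCP pose, the force and the opening at its end, in the units of the state.
- sensors.read_state(): the state, without advancing time (a new reading comes with each control period).
- get_image(name): name is "side" or "top" or "wrist"; returns a dict with "pixels" (480x640x3 uint8, red, green, blue), "z_map" (480x640 float32, mm along the optical axis (not along the pixel's ray), 0 where there is no reading), "K" (3x3 intrinsics, pixels), "pose" (4x4, takes a point from camera to world coordinates). Camera axes: x right, y up, looking along -z (the intrinsics and any distortion apply to the point x, -y, -z); pixel columns grow to the right and rows downward; lengths in mm; the calibration is good to about 2 mm. A picture is of the moment at which its call begins.
- order.finish_job(): hands the job in, once; it reports no verdict.
The state is a dict: "clock": time; "qpos": joint angles; "qd": joint speeds; "tau": joint torques, N m; "eef_pos": TCP position; "tool_rot": TCP orientation; "force": force on the tool from outside, world axes, zero at the start; "torque": the same for the moment, N m; "width": finger opening in mm.
Only numpy, scipy, OpenCV 4.12 (cv2) and the standard library are available. Lean on these libraries where they do the work, as an engineer would, in place of code of your own. Each camera call takes 0.05 s, during which the arm holds its last target.

## Task

Slide the clamp's jaw open by its black handle, then take the lowest castor wheel out of the sloping red rack, reaching in at a slant under the clear guard, so that the next wheels roll down to the yellow stop. Set the wheel down gently on its tread in the clamp, between the two low side strips and against the fixed steel jaw, then slide the moving jaw up until it is snug against the wheel and let go. Leave the other two wheels in the rack and everything else on the bench where it is.

Things in the scene. Friction and masses are not known exactly. Their poses are not given: they have to be found in the camera images.
- rack: fixed red and aluminium gravity rack holding three wheels in a row. Origin on the bench (z = 0) straight below the centre of the end (lowest) wheel; +x points uphill, away from the robot (yaw within 13 degrees), y along the wheel axles, z up. The track rises 8 degrees (0.14 rad) along +x; its red guide strips, 57 mm apart over their outsides, reach 18 mm above it
- rack_end (a point): point 95 mm above the rack's origin: the centre of a wheel resting at the stop
- rack_stop (a point): top of the yellow round stop bar, 51 mm in front (-x) of the end wheel's centre and 19 mm below it; the bar is 16 mm thick, 60 mm long. Lift the wheel 25 to 30 mm straight up to clear it, then draw it out toward the rack's -x while rising another 50 mm
- rack_guard (a point): middle of the yellow front edge of the clear guard plate above the end wheel. In the rack's frame the guard spans x = -43 to +50 mm, y = -91 to +91 mm, underside 228 mm above the bench, on two red posts at x = 45, y = +-85 mm. A tool cannot come straight down on the end wheel: it must lean back toward -x by some 35 to 45 degrees and go in under the guard from the front
- wheel_a_center (a point): centre of the end (lowest) red castor wheel, the one to be moved: a disc 100 mm in diameter and 40 mm wide with flat faces, 0.2 to 0.42 kg, axle along its y (parallel to the rack's y at the start). To be gripped across its 40 mm width
- wheel_b_center (a point): centre of the second wheel (same size), touching the first, 100 mm uphill of it; rolls to the stop by itself when the first is taken
- wheel_c_center (a point): centre of the third wheel (same size), 100 mm uphill of the second; follows it
- clamp: fixed blue bench clamp for one wheel. Origin on the bench below the seated wheel's centre; +x points away from the robot (yaw within 13 degrees) toward the moving jaw, the wheel's axle must lie along y, z up. Bed 20 mm above the bench. Low side strips, inner faces at y = +-24 mm, reach 15 mm above the bed. Fixed steel jaw: face at x = -50 mm, top 75 mm above the bench, 60 mm wide, 22 mm thick
- clamp_seat (a point): where the wheel's centre lies when it stands on the bed against the fixed jaw: 70 mm above the bench, over the clamp's origin. A chock bar 8 mm high, near face at clamp x = 33 mm, keeps the wheel from rolling back: released, its centre stays at x = 0 to 6 mm
- jaw (a joint): travel of the moving jaw in m along the clamp's +x, 0 to 0.09. Its face is at clamp x = 30 mm + travel: it touches a wheel held against the fixed jaw at 0.020; starts nearly shut (0 to 0.018), open at 0.06 or more. It slides against about 3 N of friction and stays where it is left; pushed against the wheel it rolls it against the fixed jaw
- jaw_grip (a point): point to grip on the moving jaw's upright black handle: 20 mm thick along clamp x, 30 mm wide along y, reaching from 63 to 150 mm above the bench; this point is 20 mm below its top (130 mm above the bench) and 45 mm behind (+x of) the jaw's face
- jar: amber screw jar, 54 mm across, 75 mm tall, standing; leave alone. Origin at its underside
- spray: spray can, 54 mm across, 170 mm tall, standing; leave alone. Origin at its underside
- hammer: hammer lying on the bench; leave alone. Origin at its underside
- wrench: wrench lying on the bench; leave alone. Origin at its underside
- screwdriver: screwdriver lying on the bench near the robot; leave alone. Origin at its underside
- mug: blue mug; leave alone. Origin at its underside
- tape: yellow tape measure 70 x 40 x 65 mm, standing near the robot; leave alone. Origin at its underside
Things that resemble listed ones, but are neither listed nor needed, are in the scene too. Leave any blue or purple look-alike of the part that bears wheel_a_center alone.

How it is judged:
By the outcome, as a careful person would: the job done as asked, in the order asked, and still so for the second after the job is handed in, with the robot touching nothing.
It also fails if it takes over 72 s, if anything falls off the work surface, if the arm or the gripper's body presses on something with over 40 N, if the wrist force passes 120 N, or if a joint passes its speed limit or range.

## Working session

There is one attempt and no reset: what is moved stays moved. The work goes in short steps, Python scripts to look and compute and a tool call to move; the robot and the scene stay as the last step left them, time stands still between calls to the robot, and variables do not carry over. Pictures are saved under pics/ and viewed, and the job is handed in when it is done.

Besides the shell and the picture viewer there is one more tool, called by a JSON object that holds its "api" and its "payload", one argument or row to a line. arm_command: Moves the arm, as the interface text tells. Its arguments: {"type":"object","properties":{"rows":{"type":"array","items":{"type":"array","items":{"type":"array","items":{"type":"number"}}}},"claw":{"type":"number"}},"required":["rows"]}

```bash
ls; mkdir -p pics; cat > h.py <<'E'
import numpy as np, cv2
from scipy.spatial.transform import Rotation as R
from cell import sensors, get_image, order, ctrl
def save(n,im,crop=None,s=1):
    p=im["pixels"][:,:,::-1]
    if crop: x0,y0,x1,y1=crop; p=p[y0:y1,x0:x1]
    p=cv2.resize(np.ascontiguousarray(p),None,fx=s,fy=s,interpolation=cv2.INTER_CUBIC); cv2.imwrite(f"pics/{n}.png",p)
def world(im,u,v,z=None):
    z=im["z_map"][int(round(v)),int(round(u))] if z is None else z
    K=im["K"]; c=np.array([(u-K[0,2])/K[0,0]*z, -(v-K[1,2])/K[1,1]*z, -z,1])
    return (im["pose"]@c)[:3]
def atz(im,u,v,h):
    o=im["pose"][:3,3]; d=world(im,u,v,1000.)-o
    return o+d*(h-o[2])/d[2]
def proj(im,p):
    c=np.linalg.inv(im["pose"])@np.append(p,1); K=im["K"]
    return K[0,0]*c[0]/-c[2]+K[0,2], K[1,1]*(-c[1])/-c[2]+K[1,2]
E
python3 - <<'E'
from h import *
s=sensors.read_state(); print(s)
import pickle
for n in ["side","top","wrist"]:
    im=get_image(n); save(n+"0",im); pickle.dump(im,open(n+"0.pkl","wb")); print(n,im["K"].round(1).tolist(),im["pose"].round(3).tolist(), [k for k in im])
print(ctrl.pinch_z)
E
```

```text
pics
{'clock': 0.0, 'qpos': array([ 1.04819099,  0.62935318,  0.03845964,  1.51837418, -0.0270068 ,
        0.99629897, -0.02001018]), 'qd': array([ 1.16442680e-03,  6.84613741e-05, -3.20056406e-04, -6.20538641e-04,
       -1.33774747e-03, -1.37586542e-03,  4.10052129e-04]), 'tau': array([-1.47359260e-04, -5.63386667e+01,  1.22607742e+00, -1.93440467e+01,
        1.09162283e-02,  1.05881039e-02, -1.15003218e-05]), 'eef_pos': array([ 286.44465272, -582.77901811,  230.38286977]), 'tool_rot': array([ 3.14156210e+00,  1.91491310e-03, -1.11401935e+00]), 'force': array([ 0.09180311,  0.72885288, -0.34432729]), 'torque': array([0.07979488, 0.1218167 , 0.0111841 ]), 'width': 85.2832275884878}
side [[605.0, 0.0, 317.5], [0.0, 605.0, 252.0], [0.0, 0.0, 1.0]] [[-0.856, 0.357, -0.374, -98.469], [-0.517, -0.56, 0.648, 973.725], [0.022, 0.747, 0.664, 1168.309], [0.0, 0.0, 0.0, 1.0]] ['pixels', 'z_map', 'K', 'pose']
top [[602.4, 0.0, 317.4], [0.0, 602.4, 237.6], [0.0, 0.0, 1.0]] [[0.028, 0.989, -0.142, 225.891], [-0.999, 0.026, -0.02, -19.491], [-0.016, 0.142, 0.99, 1736.685], [0.0, 0.0, 0.0, 1.0]] ['pixels', 'z_map', 'K', 'pose']
wrist [[375.6, 0.0, 324.0], [0.0, 375.6, 241.9], [0.0, 0.0, 1.0]] [[0.442, 0.865, 0.237, 346.996], [-0.897, 0.427, 0.114, -555.294], [-0.002, -0.263, 0.965, 372.263], [0.0, 0.0, 0.0, 1.0]] ['pixels', 'z_map', 'K', 'pose']
-18.700000000000003
```

View pics/side0.png

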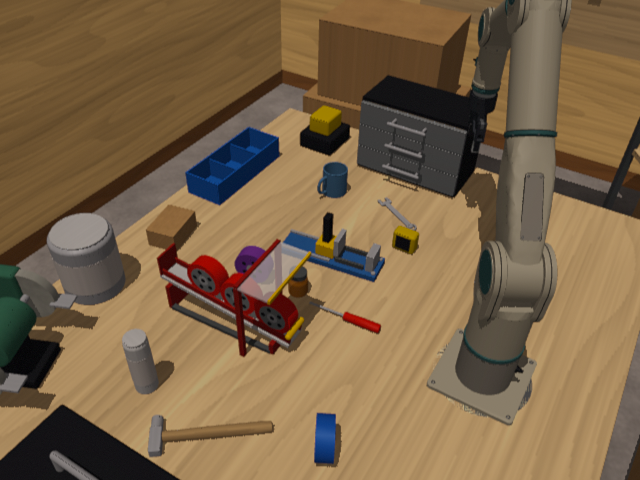

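View pics/top0.png

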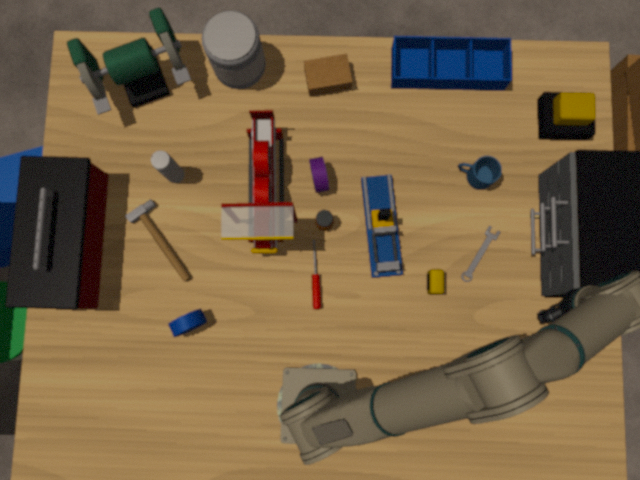

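View pics/wrist0.png

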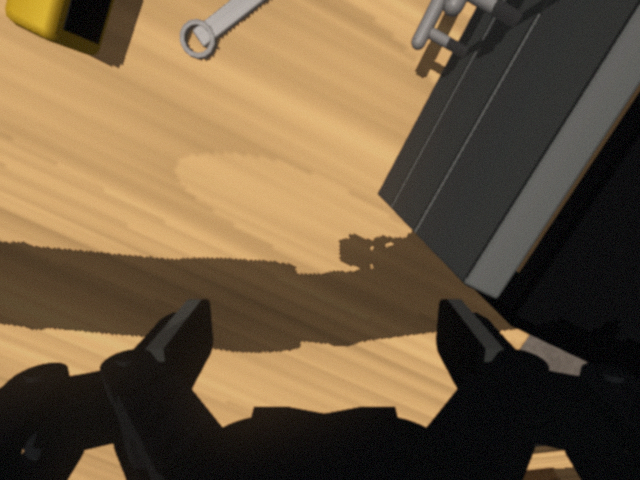

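Side: the rack's red wheels are at about (208,272), (243,291) and (277,313). The clamp is at (330,255), with its black handle at (327,228). The purple wheel at (252,260) and the blue one at (325,438) are look-alikes. Next I'll enlarge the rack and clamp.

```bash
python3 - <<'E'
from h import *
import pickle
t=pickle.load(open("top0.pkl","rb"));s=pickle.load(open("side0.pkl","rb"))
save("t_rack",t,(200,100,300,270),4.7*.75) if 0 else save("t_rack",t,(205,100,415,290),3.15*1.2*.98)
save("s_rack",s,(150,220,320,360),4.2)
save("s_clamp",s,(270,200,400,290),6)
E
```

```text
(no output)
```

View pics/t_rack.png

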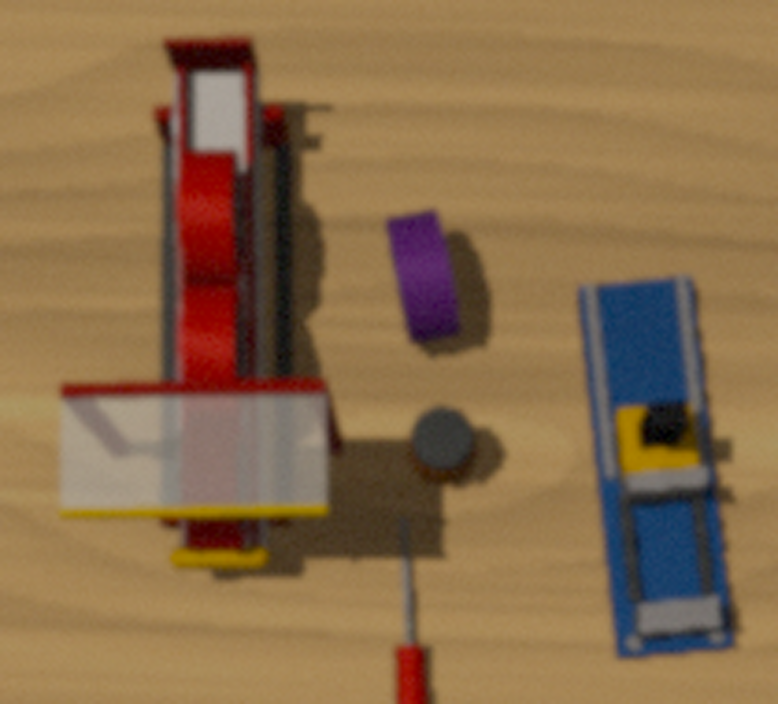

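View pics/s_rack.png

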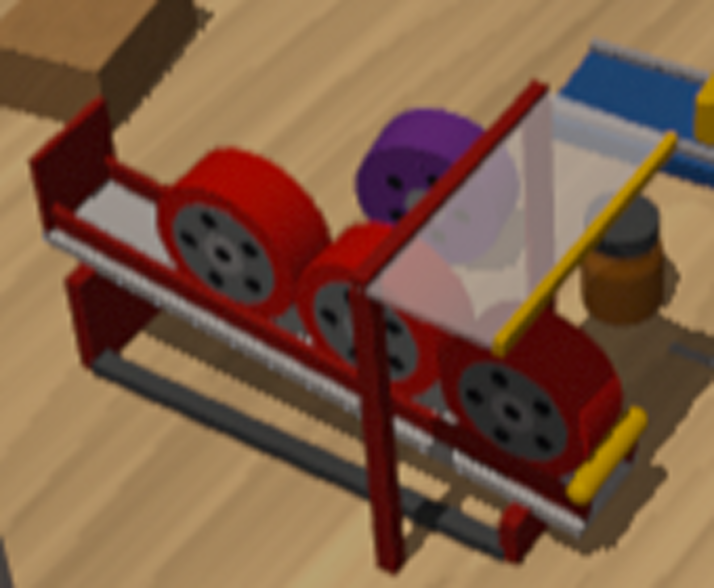

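View pics/s_clamp.png

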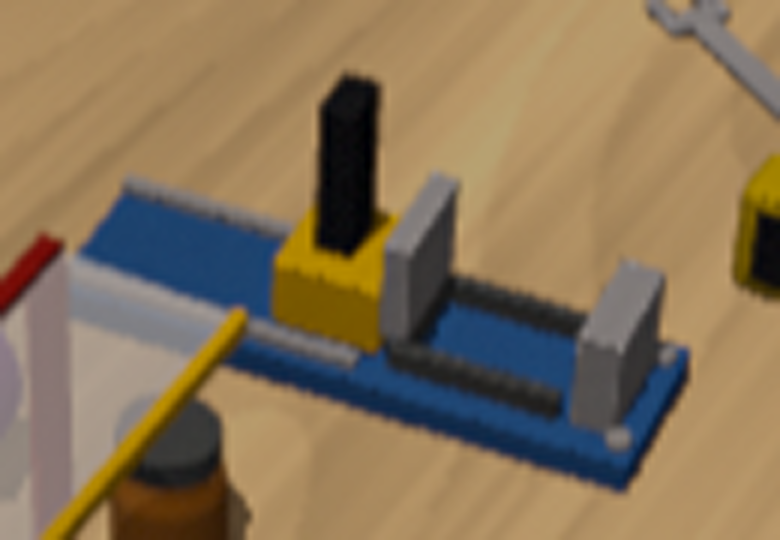

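```bash
python3 - <<'E'
from h import *
import pickle
np.set_printoptions(precision=1,suppress=True)
t=pickle.load(open("top0.pkl","rb"));s=pickle.load(open("side0.pkl","rb"))
T=lambda u,v,z:atz(t,205+u/3.704,100+v/3.704,z)
S=lambda u,v,z:atz(s,150+u/4.2,220+v/4.2,z)
C=lambda u,v,z:atz(s,270+u/6,200+v/6,z)
print("stop top",T(174,558,68),T(266,557,68)); print("stop side",S(578,492,68),S(640,414,68))
print("guard front top",T(62,514,230),T(328,514,230)); print(" side",S(500,345,230),S(672,140,230))
print("wheel c edges top", T(181,215,160),T(236,215,160), "b",T(184,330,150),T(236,330,150))
print("wheel a face hub side (plane y?)",)
for u,v in [(512,410),(360,325),(223,253)]:
    print(" depth hub", world(s,150+u/4.2,220+v/4.2))
print("fixed jaw top",T(637,605,75),T(720,600,75),T(722,630,75),T(641,636,75))
print(" side", C(580,345,75),C(625,265,75),C(663,277,75),C(616,353,75))
print("moving jaw top",T(625,496,75),T(707,492,75),"side",C(408,255,75),C(458,180,75),C(387,243,75),C(433,173,75))
print("handle top: ",T(660,403,150),T(686,401,150),"side",C(322,98,150),C(345,74,150),C(380,84,150),C(360,108,150))
print("base corners",T(580,288,20),T(690,278,20),T(620,655,20),T(733,645,20))
print("side base",C(625,488,20),C(688,350,20),C(128,180,20))
print(" depth checks handle",world(s,270+345/6,200+92/6), "jaw",world(t,205+670/3.704,100+485/3.704),world(t,205+680/3.704,100+618/3.704))
E
```

```text
stop top [423.5 196.3  68. ] [426.1 126.9  68. ]
stop side [423.7 197.2  68. ] [425.5 128.9  68. ]
guard front top [432.6 253.4 230. ] [437.3  71.4 230. ]
 side [433.4 251.5 230. ] [441.8  71.5 230. ]
wheel c edges top [664.4 190.3 160. ] [665.3 150.2 160. ] b [581.  185.8 150. ] [582.  147.8 150. ]
wheel a face hub side (plane y?)
 depth hub [475.2 186.1  95.5]
 depth hub [518.8 258.3 203.3]
 depth hub [671.6 195.8 124.7]
fixed jaw top [ 396.4 -152.4   75. ] [ 401.8 -214.1   75. ] [ 379.4 -215.8   75. ] [ 373.3 -155.7   75. ]
 side [ 393.1 -145.5   75. ] [ 401.1 -205.6   75. ] [ 382.5 -207.6   75. ] [ 376.9 -149.4   75. ]
moving jaw top [ 478.5 -142.2   75. ] [ 483.1 -203.7   75. ] side [ 489.2 -157.7   75. ] [ 496.2 -217.9   75. ] [ 501.7 -159.9   75. ] [ 508.8 -216.    75. ]
handle top:  [ 535.6 -160.9  150. ] [ 537.6 -179.6  150. ] side [ 535.7 -153.9  150. ] [ 535.9 -174.8  150. ] [ 518.8 -177.   150. ] [ 517.6 -156.9  150. ]
base corners [ 651.6 -108.4   20. ] [ 661.8 -194.8   20. ] [ 363.1 -144.3   20. ] [ 373.2 -230.9   20. ]
side base [ 355.6 -126.9   20. ] [ 373.  -226.2   20. ] [ 664.3 -189.3   20. ]
 depth checks handle [ 529.1 -163.1  150.2] jaw [ 484.1 -173.7   98. ] [ 387.6 -184.5   74.9]
```

Top crop: the stop bar is at (172–267, 558) and the guard front edge at (62–328, 514). The clamp's fixed jaw is at (637–722, 602–635) and its handle top at (672, 415).

- **Rack:** yaw ≈ 2°, end wheel ≈ (476, 165, 95). Side-view depth and the stop geometry agree within 2 mm.
- **Clamp:** yaw ≈ 7°, origin ≈ (448, -174).
- **Handle:** ≈ (527, -167), which puts the jaw travel at ≈ 5 mm.

I'll go above the handle first.

```bash
cat >> h.py <<'E'
import json,os
np.set_printoptions(precision=2,suppress=True)
def st():
    s=sensors.read_state(); 
    open("log.jsonl","a").write(json.dumps([list(map(float,s["qpos"])),list(map(float,s["eef_pos"])),list(map(float,s["tool_rot"]))])+"\n")
    return s
def rot(yaw,lean=0,leanyaw=None):
    # tool x along world azimuth yaw(deg), pointing down; lean: handle leans back, tip toward leanyaw(deg)
    r=R.from_euler("xyz",[180,0,yaw],degrees=True)
    if lean:
        a=np.radians(leanyaw+90); ax=-np.array([np.cos(a),np.sin(a),0])*np.radians(lean)
        r=R.from_rotvec(ax)*r
    return r
def delta(p,r,grasp=False):
    s=st(); r0=R.from_euler("xyz",s["tool_rot"]); p=np.array(p,float)
    if grasp: p=p-r.apply([0,0,ctrl.pinch_z])
    d=r0.inv().apply(p-s["eef_pos"]); w=(r0.inv()*r).as_rotvec(degrees=True)
    print("t",s["clock"],"q",s["qpos"],"tcp",s["eef_pos"],"grasp",s["eef_pos"]+r0.apply([0,0,ctrl.pinch_z]),"rpy°",np.degrees(s["tool_rot"]),"F",s["force"],"w",s["width"])
    print("target tcp",p,"delta",d.round(1),w.round(1),"rows",np.linalg.norm(d)/41.7,np.linalg.norm(w)/7.16)
E
python3 - <<'E'
from h import *
for l in (0,40): print(rot(97,l,7).as_matrix())
delta([480,-250,250],rot(97-80))
delta([527,-167,200],rot(97))
E
```

```text
[[-0.12  0.99  0.  ]
 [ 0.99  0.12  0.  ]
 [ 0.    0.   -1.  ]]
[[-0.12  0.76  0.64]
 [ 0.99  0.09  0.08]
 [ 0.    0.64 -0.77]]
t 0.15 q [ 1.05  0.63  0.04  1.52 -0.03  1.   -0.02] tcp [ 286.52 -582.94  230.62] grasp [ 286.53 -582.96  249.32] rpy° [-180.      0.08  -63.83] F [-0.07  0.23  0.61] w 85.28266979565807
target tcp [ 480. -250.  250.] delta [-213.5 -320.5  -19.1] [ -0.1   0.1 -80.8] rows 9.246053125410743 11.289403520426484
t 0.15 q [ 1.05  0.63  0.04  1.52 -0.03  1.   -0.02] tcp [ 286.52 -582.94  230.62] grasp [ 286.53 -582.96  249.32] rpy° [-180.      0.08  -63.83] F [-0.07  0.23  0.61] w 85.28266979565807
target tcp [ 527. -167.  200.] delta [-267.2 -399.3   31. ] [  -0.1    0.  -160.8] rows 11.545009296790314 22.462583849680822
```

{"api": "arm_command", "payload": {
  "rows": [
    [[-18,-27,-2,0,0,-5],[-50,-75,-5,0,0,-12],[-80,-120,-7,0,0,-19],[-106,-160,-10,0,0,-26],[-130,-195,-12,0,0,-33],[-155,-232,-14,0,0,-40],[-180,-270,-16,0,0,-47],[-200,-300,-18,0,0,-54],[-213,-320,-19,0,0,-61],[-213,-320,-19,0,0,-68],[-213,-320,-19,0,0,-75],[-213,-320,-19,0,0,-80],[-213,-320,-19,0,0,-80]]
  ],
  "claw": 1
}}

```text
clock: 1.23
eef_pos: [480.0, -250.5, 250.1]
tool_rot: [-3.141, 0.0, 0.286]
force: [1.2, -0.1, -0.4]
width: 85.3
```

```bash
python3 - <<'E'
from h import *
delta([527,-167,215],rot(97))
E
```

```text
t 1.2333 q [ 0.68  0.47 -0.37  1.79  0.21  0.92  0.51] tcp [ 480.04 -250.52  250.11] grasp [ 480.05 -250.53  268.81] rpy° [-179.97    0.01   16.36] F [ 1.18 -0.07 -0.41] w 85.30386988155819
target tcp [ 527. -167.  215.] delta [ 68.6 -66.9  35.1] [ -0.   -0.  -80.6] rows 2.4471239488238763 11.26268345665405
```

{"api": "arm_command", "payload": {
  "rows": [
    [[10,-10,5,0,0,-7],[20,-20,10,0,0,-14],[30,-30,15,0,0,-21],[40,-40,20,0,0,-28],[50,-50,20,0,0,-35],[60,-60,20,0,0,-42],[68.5,-67,25,0,0,-49],[68.5,-67,30,0,0,-56],[68.5,-67,35,0,0,-63],[68.5,-67,35,0,0,-70],[68.5,-67,35,0,0,-77],[68.5,-67,35,0,0,-80.5],[68.5,-67,35,0,0,-80.5],[68.5,-67,35,0,0,-80.5]]
  ]
}}

```text
clock: 2.4
eef_pos: [526.8, -168.1, 215.0]
tool_rot: [-3.141, -0.0, 1.683]
force: [-0.1, -0.2, -0.2]
width: 85.1
```

```bash
python3 - <<'E'
from h import *
import pickle
delta([527,-167,215],rot(97))
im=get_image("wrist"); save("w1",im); pickle.dump(im,open("w1.pkl","wb")); print(im["pose"])
E
```

```text
t 2.4 q [ 0.73  0.6  -0.73  1.8   0.49  0.94  1.47] tcp [ 526.79 -168.13  215.03] grasp [ 526.8  -168.14  233.73] rpy° [-179.97   -0.01   96.41] F [-0.11 -0.25 -0.21] w 85.09967289610158
target tcp [ 527. -167.  215.] delta [1.1 0.3 0. ] [-0.  -0.  -0.6] rows 0.02767991637707473 0.08266550285484403
[[  -0.11   -0.96   -0.26  461.76]
 [   0.99   -0.11   -0.03 -177.07]
 [   0.     -0.26    0.97  356.84]
 [   0.      0.      0.      1.  ]]
```

View pics/w1.png

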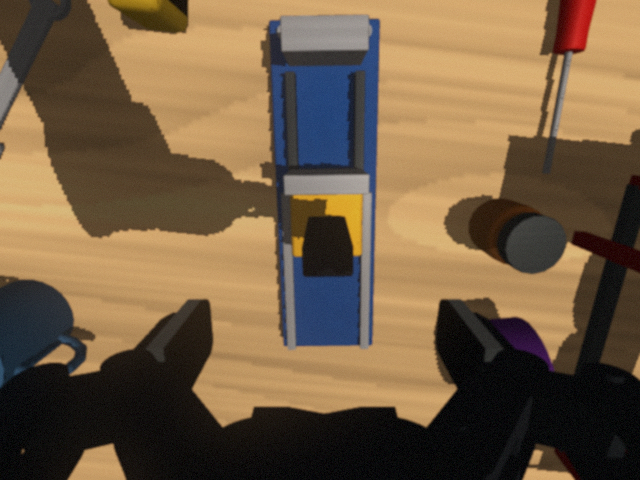

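```bash
python3 - <<'E'
from h import *
import pickle
im=pickle.load(open("w1.pkl","rb"))
im2=dict(im); im2["pixels"]=np.clip(im["pixels"].astype(float)**.6*255**.4*1.0,0,255).astype(np.uint8)
save("w1a",im2,(250,0,400,120),5); save("w1b",im2,(250,150,400,360),2.85)
z=im["z_map"]; print([ (v,world(im,328,v).round(1).tolist()) for v in range(10,300,10)])
E
```

```text
[(10, [355.9, -185.4, -0.8]), (20, [383.8, -183.0, 73.4]), (30, [389.6, -182.3, 72.7]), (40, [396.1, -181.6, 74.3]), (50, [402.0, -180.9, 73.1]), (60, [402.1, -180.5, 40.4]), (70, [405.6, -179.9, 18.9]), (80, [413.2, -179.0, 18.8]), (90, [420.9, -178.1, 18.4]), (100, [428.8, -177.2, 18.0]), (110, [436.8, -176.2, 19.5]), (120, [444.9, -175.3, 20.3]), (130, [453.0, -174.4, 18.1]), (140, [461.3, -173.4, 20.1]), (150, [469.7, -172.4, 18.1]), (160, [478.2, -171.5, 18.4]), (170, [483.8, -171.2, 59.0]), (180, [488.0, -171.1, 94.0]), (190, [495.0, -170.3, 93.3]), (200, [506.7, -168.6, 62.0]), (210, [514.6, -167.7, 62.3]), (220, [518.6, -167.5, 82.0]), (230, [518.7, -167.8, 114.0]), (240, [518.7, -168.1, 140.2]), (250, [522.2, -167.8, 149.2]), (260, [528.7, -167.0, 147.8]), (270, [534.2, -166.4, 149.5]), (280, [589.9, -158.5, 18.9]), (290, [599.5, -157.4, 20.5])]
```

View pics/w1a.png

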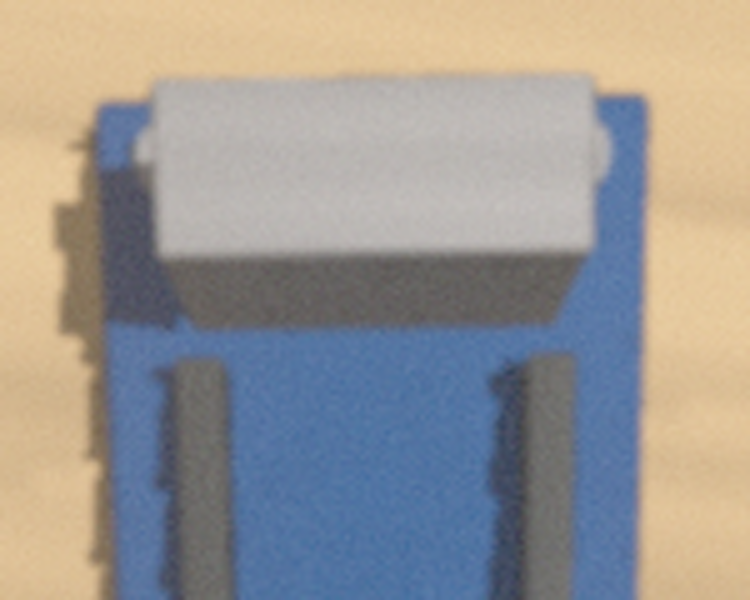

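View pics/w1b.png

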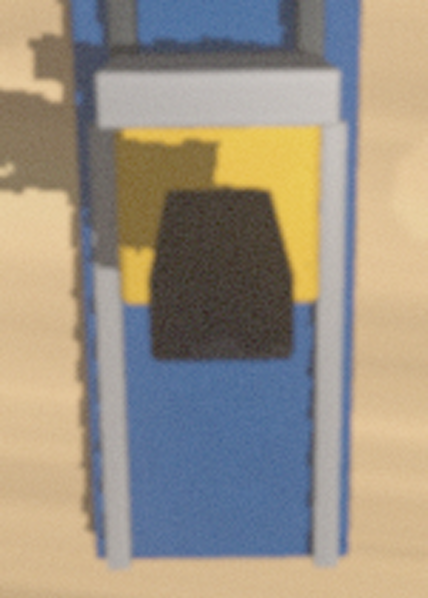

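```bash
python3 - <<'E'
from h import *
import pickle
im=pickle.load(open("w1.pkl","rb"))
A=lambda u,v,z:atz(im,250+u/5,v/5,z)[:2]
B=lambda u,v,z:atz(im,250+u/2.85,150+v/2.85,z)[:2]
print("fixed face",A(158,255,75),A(592,250,75)); print("fixed face bottom",A(195,328,20),A(552,323,20))
print("strips inner L",A(230,365,35),A(232,595,35)," R",A(527,355,35),A(525,595,35))
print("mov jaw face top",B(100,72,95),B(340,70,95)); print("handle top far",B(152,358,150),B(293,357,150),"near",B(152,272,150),B(290,272,150))
print("rail ends",B(118,565,30),B(326,565,30), "base",B(97,555,20),B(348,553,20),A(98,102,20),A(645,97,20))
E
```

```text
fixed face [ 406.61 -212.27] [ 399.33 -153.42]
fixed face bottom [ 406.08 -212.17] [ 398.72 -153.79]
strips inner L [ 413.3  -204.63] [ 447.76 -201.09]  R [ 406.58 -158.12] [ 442.4  -153.61]
mov jaw face top [ 487.99 -200.92] [ 481.01 -143.33]
handle top far [ 539.1  -180.37] [ 535.65 -151.65] near [ 520.86 -182.16] [ 517.76 -154.64]
rail ends [ 660.23 -186.48] [ 652.26 -115.67] base [ 663.19 -194.47] [ 652.53 -106.76] [ 374.67 -230.54] [ 364.11 -143.56]
```

The wrist view agrees on yaw 7.1°. The handle is at (528, -167). The fixed face is at x ≈ 402.7 here but ≈ 398 from the top and side views, so I'll re-measure it with the camera closer. Now descending on the handle.

{"api": "arm_command", "payload": {
  "rows": [
    [[1,1,15,0,0,-0.7],[1,1,40,0,0,-0.7],[1,1,65,0,0,-0.7],[1,1,85,0,0,-0.7],[1,1,98,0,0,-0.7],[1,1,104,0,0,-0.7],[1,1,104,0,0,-0.7],[1,1,104,0,0,-0.7]]
  ]
}}

```text
clock: 3.12
eef_pos: [528.4, -166.4, 111.7]
tool_rot: [3.141, 0.0, 1.699]
force: [-0.6, 0.1, -0.3]
width: 85.5
```

{"api": "arm_command", "payload": {
  "rows": [
    [[0,0,0,0,0,0],[0,0,0,0,0,0],[0,0,0,0,0,0],[0,0,0,0,0,0],[0,0,0,0,0,0],[0,0,0,0,0,0],[0,0,0,0,0,0],[0,0,0,0,0,0]]
  ],
  "claw": -1
}}

```text
clock: 3.78
eef_pos: [528.3, -166.0, 112.0]
tool_rot: [3.141, -0.0, 1.699]
force: [-1.0, 0.9, 6.0]
width: 29.5
```

```bash
python3 - <<'E'
from h import *
delta([528+.992*74,-167.2+.124*74,130],rot(97.1),True)
E
```

```text
t 3.7833 q [ 0.65  0.73 -0.63  1.89  0.63  0.73  1.36] tcp [ 528.34 -166.02  112.01] grasp [ 528.32 -166.03  130.71] rpy° [179.95  -0.01  97.36] F [-0.96  0.94  6.03] w 29.47817773037995
target tcp [ 601.41 -158.02  111.3 ] delta [-1.4 73.5  0.8] [ 0.1 -0.   0.3] rows 1.762877890436286 0.036779089502572034
```

Gripped (29.5 mm, matching the 30 mm handle). Sliding it open by 74 mm.

{"api": "arm_command", "payload": {
  "rows": [
    [[0,4,0,0,0,0],[0,10,0,0,0,0],[0,17,0,0,0,0],[0,25,0,0,0,0],[0,33,0,0,0,0],[0,41,0,0,0,0],[0,49,0,0,0,0],[0,57,0,0,0,0],[0,64,0,0,0,0],[0,70,0,0,0,0],[0,74,0,0,0,0],[0,74,0,0,0,0],[0,74,0,0,0,0]]
  ]
}}

```text
clock: 4.87
eef_pos: [602.3, -156.8, 112.1]
tool_rot: [3.14, 0.0, 1.699]
force: [1.2, 0.7, 4.6]
width: 29.3
```

```bash
python3 - <<'E'
from h import *
delta([528+.992*74,-167.2+.124*74,130],rot(97.1),True)
E
```

```text
t 4.8667 q [ 0.58  0.81 -0.63  1.69  0.61  0.84  1.38] tcp [ 602.3  -156.8   112.05] grasp [ 602.27 -156.8   130.75] rpy° [179.9    0.01  97.36] F [1.18 0.71 4.65] w 29.299254045059712
target tcp [ 601.41 -158.02  111.3 ] delta [-1.1 -1.   0.8] [0.1 0.  0.3] rows 0.040657343004836526 0.0386901671033338
```

{"api": "arm_command", "payload": {
  "rows": [
    [[0,0,0,0,0,0],[0,0,0,0,0,0],[0,0,0,0,0,0],[0,0,0,0,0,0],[0,0,0,0,0,0],[0,0,0,0,0,0]]
  ],
  "claw": 1
}}

```text
clock: 5.37
eef_pos: [601.3, -157.1, 111.2]
tool_rot: [-3.141, -0.0, 1.699]
force: [-1.2, -0.1, -0.1]
width: 85.0
```

{"api": "arm_command", "payload": {
  "rows": [
    [[0,0,-15,0,0,0],[0,0,-40,0,0,0],[0,0,-75,0,0,0],[0,0,-110,0,0,0],[0,-30,-130,0,0,0],[0,-65,-150,0,0,0],[0,-100,-160,0,0,0],[0,-130,-160,0,0,0],[0,-145,-160,0,0,0],[0,-145,-160,0,0,0],[0,-145,-160,0,0,0]]
  ]
}}

```text
clock: 6.28
eef_pos: [457.5, -176.2, 271.8]
tool_rot: [3.141, 0.001, 1.698]
force: [0.8, 0.6, -0.5]
width: 85.2
```

```bash
python3 - <<'E'
from h import *
import pickle
delta([476,165,95],rot(92,42,2),True)
im=get_image("wrist"); save("w2",im); pickle.dump(im,open("w2.pkl","wb")); print(im["pose"][:3,3])
E
```

```text
t 6.2833 q [ 0.88  0.44 -0.81  1.88  0.39  0.97  1.6 ] tcp [ 457.53 -176.15  271.77] grasp [ 457.51 -176.13  290.47] rpy° [179.95   0.06  97.31] F [ 0.8   0.6  -0.52] w 85.2418286568433
target tcp [488.51 165.44  81.1 ] delta [335.1  74.  190.4] [-41.9  -1.9   5.1] rows 9.410637975814035 5.9030739431555235
[ 392.4  -185.96  413.48]
```

View pics/w2.png

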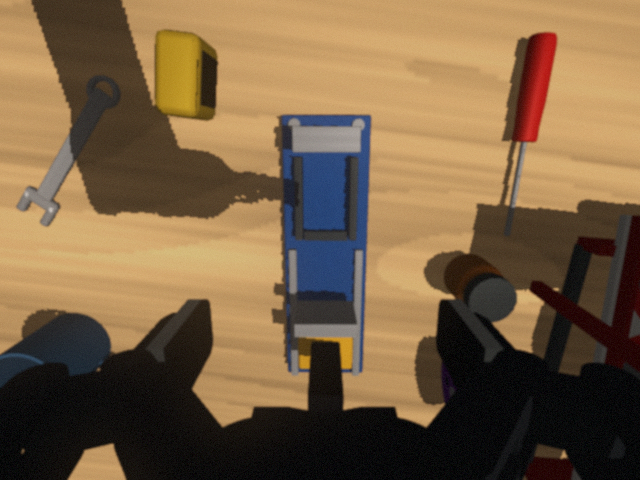

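The clamp is open: the moving jaw face is now at v≈320–337, clear of the chock at v≈235. The fixed jaw top spans (292–361, 127–151). I'll zoom in to pin the fixed face, strips and chock.

```bash
python3 - <<'E'
from h import *
import pickle
im=pickle.load(open("w2.pkl","rb"))
save("w2a",im,(270,105,385,255),4)
print([ (v,world(im,327,v).round(1).tolist()) for v in list(range(124,170,4))+list(range(222,246,3))])
E
```

```text
[(124, [377.1, -185.2, 18.5]), (128, [382.6, -184.9, 75.4]), (132, [385.8, -184.4, 73.4]), (136, [389.2, -184.0, 73.1]), (140, [392.5, -183.5, 73.7]), (144, [395.8, -183.1, 73.9]), (148, [399.2, -182.7, 74.7]), (152, [404.3, -181.6, 18.8]), (156, [408.2, -181.1, 18.0]), (160, [412.2, -180.6, 19.5]), (164, [416.2, -180.1, 19.2]), (168, [420.2, -179.5, 19.6]), (222, [477.0, -172.1, 17.8]), (225, [479.8, -171.7, 19.7]), (228, [483.2, -171.3, 19.3]), (231, [484.5, -171.2, 27.7]), (234, [488.0, -170.7, 26.4]), (237, [491.2, -170.3, 26.9]), (240, [495.9, -169.6, 21.3]), (243, [499.6, -169.1, 20.0])]
```

View pics/w2a.png

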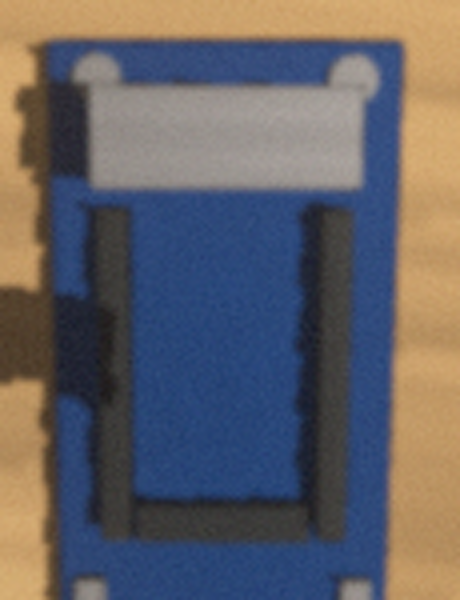

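```bash
python3 - <<'E'
from h import *
import pickle
im=pickle.load(open("w2.pkl","rb"))
A=lambda u,v,z:atz(im,270+u/4,105+v/4,z)[:2]
print("fixed top face",A(90,188,75),A(363,187,75),"back",A(92,83,75),A(361,85,75))
for v in (240,360,480): print("inner",A(132,v,35),A(314-(v-240)*.01,v,35))
print("chock near",A(135,500,28),A(305,500,28))
x=np.array([np.cos(np.radians(7.1)),np.sin(np.radians(7.1))]);y=np.array([-x[1],x[0]])
o=np.array([451.5,-176.7])
for p in [A(90,188,75),A(363,187,75),A(132,240,35),A(132,480,35),A(314,240,35),A(312,480,35),A(135,500,28),A(305,500,28)]: print((p-o)@x,(p-o)@y)
E
```

```text
fixed top face [ 406.43 -212.24] [ 398.57 -152.93] back [ 384.49 -214.15] [ 377.5  -156.63]
inner [ 419.21 -203.72] [ 413.46 -159.08]
inner [ 448.77 -200.35] [ 442.93 -155.08]
inner [ 479.6  -196.84] [ 473.67 -150.9 ]
chock near [ 486.47 -195.65] [ 480.74 -151.2 ]
-49.115136943446494 -29.70031637929065
-49.58235487163597 30.134375459871585
-35.38374146566065 -22.823468015203495
25.392748183008983 -23.46132176896668
-35.57572528149449 22.183717826580356
25.189983882496456 22.965597081046457
32.36434424675205 -23.126055965762447
32.16820315966984 21.69325272045073
```

Clamp origin: (451.3, -176.9), yaw 7.1°; jaw, strips and chock all agree within 1.5 mm. Before leaning under the guard I'll fit a kinematic model from the logged poses to check reach.

```bash
cat > kin.py <<'E'
from h import *
from scipy.optimize import least_squares
import itertools
D=[json.loads(l) for l in open("log.jsonl")]
def fk(q,p,sg):
    d1,d3,d5,d7,o1,o7,a3,a5,d6x=p
    q=np.array(q)*sg; q=q+[o1,0,0,0,0,0,o7]
    r=R.from_euler("z",q[0]); t=np.array([0,0,d1.item() if hasattr(d1,'item') else d1])
    r=r*R.from_euler("y",q[1]); r=r*R.from_euler("z",q[2]); t=t+r.apply([a3,0,d3])
    r=r*R.from_euler("y",q[3]); r=r*R.from_euler("z",q[4]); t=t+r.apply([a5,0,d5])
    r=r*R.from_euler("y",q[5]); r=r*R.from_euler("z",q[6]); t=t+r.apply([0,0,d7])
    return t,r
def res(p,sg):
    e=[]
    for q,x,rr in D:
        t,r=fk(q,p,sg); e+=list((t-x)/100); e+=list((R.from_euler("xyz",rr).as_matrix()-r.as_matrix()).ravel())
    return np.array(e)
def fit():
    best=None
    for s1,s3,s5,s7 in itertools.product([1,-1],repeat=4):
        sg=np.array([s1,1,s3,1,s5,1,s7])
        for o1 in (0,3.1,-2.16,1.57,-1.57):
          for o7 in (0,3.14,1.57,-1.57):
            if np.mean(res([340,400,400,250,o1,o7,0,0,0],sg)**2)>1.2: continue
            f=least_squares(res,[340,400,400,250,o1,o7,0,0,0],args=(sg,))
            if best is None or f.cost<best[0]: best=(f.cost,f.x,sg)
    return best
if __name__=="__main__":
    print(len(D)); b=fit(); print(b); 
    import pickle; pickle.dump(b,open("kin.pkl","wb"))
    for q,x,rr in D: print((fk(q,b[1],b[2])[0]-x), end="")
E
python3 kin.py
```

```text
7
(np.float64(0.0028871287342360458), array([260.35, 563.27, 395.16, 284.29,  -0.04,   3.1 , -17.53,  -3.07,
         0.  ]), array([-1,  1, -1,  1, -1,  1, -1]))
[-0.56 -0.55 -1.45][-0.56 -0.55 -1.45][ 0.34  3.03 -1.94][-0.06 -0.26  1.4 ][0.23 0.66 1.04][ 1.05 -3.76  3.44][ 0.2   2.73 -1.03]
```

```bash
cat > ik.py <<'E'
from kin import *
sg=np.array([-1,1,-1,1,-1,1,-1])
def full(v): return [v[0],v[1],v[2],v[3],0,np.pi,v[4],v[5],0]
f=least_squares(lambda v:res(full(v),sg),[300,450,400,280,0,0]); P=full(f.x)
print(f.cost,f.x)
lo=np.array([-3.06,-.37,-1.25,.18,-1.1,.23,-2.94]);hi=np.array([3.06,2.12,1.32,2.47,4.24,1.98,2.94])
def ik(p,r,q0):
    def e(q):
        t,rr=fk(q,P,sg); return np.concatenate([(t-p)/100,(r.inv()*rr).as_rotvec(),1e-3*(np.array(q)-q0)])
    return least_squares(e,np.clip(q0,lo+.01,hi-.01),bounds=(lo,hi))
if __name__=="__main__":
    s=st(); rng=np.random.default_rng(0)
    for lean in (35,40,45):
      for back in (160,12):
        r=rot(92,lean,2); ax=r.apply([0,0,1]); g=np.array([476,165,95])-back*ax; p=g+18.7*ax
        sols=[ik(p,r,s["qpos"])]+[ik(p,r,rng.uniform(lo,hi)) for _ in range(12)]
        print(lean,back,p,sols[0].cost.round(4),sols[0].x)
        for z in sorted(sols[1:],key=lambda z:z.cost)[:3]: print("    ",z.cost.round(4),z.x)
E
python3 ik.py
```

```text
0.11153414478682372 [-374.34  604.45  390.4  -346.66  -14.7    36.41]
35 160 [395.   162.17 210.75] 0.0 [-0.07  0.56 -0.41  1.58  0.79  0.58  0.67]
     0.0 [ 0.22  0.68 -0.99  1.62  1.22  0.86  0.37]
     0.0 [-0.13  0.55 -0.31  1.58  0.69  0.54  0.75]
     0.454 [-0.83  0.78  1.32  1.83 -1.1   0.78 -2.94]
35 12 [479.84 165.13  89.51] 0.0 [-0.24  0.77 -0.06  1.46  0.52  0.36  0.9 ]
     0.0 [-0.41  0.79  0.33  1.45 -0.34  0.34  1.65]
     0.0 [-0.6   0.87  0.79  1.5  -1.1   0.52  2.26]
     0.0 [ 0.23  0.98 -1.13  1.54  1.56  0.97  0.26]
40 160 [385.23 161.83 203.24] 0.0 [-0.11  0.56 -0.35  1.53  0.82  0.53  0.65]
     0.0 [-0.64  0.62  0.72  1.52 -0.68  0.49  1.94]
     0.0 [-0.32  0.55  0.05  1.51  0.33  0.43  1.06]
     0.0 [-0.25  0.55 -0.09  1.52  0.52  0.45  0.9 ]
40 12 [480.3  165.15  89.87] 0.0 [-0.25  0.78 -0.03  1.37  0.52  0.35  0.91]
     0.0 [-0.48  0.82  0.53  1.38 -0.74  0.38  1.98]
     0.0 [ 0.25  1.04 -1.25  1.46  1.68  1.06  0.29]
     0.0 [ 0.23  1.   -1.17  1.46  1.63  0.99  0.29]
45 160 [376.15 161.51 194.91] 0.0 [-0.16  0.56 -0.26  1.48  0.82  0.47  0.66]
     0.0 [-0.76  0.71  1.03  1.5  -1.1   0.59  2.25]
     0.0 [ 0.03  0.6  -0.61  1.51  1.14  0.61  0.43]
     0.0 [ 0.3   0.79 -1.25  1.54  1.52  1.02  0.28]
45 12 [480.73 165.17  90.26] 0.0 [-0.25  0.79 -0.01  1.28  0.53  0.34  0.91]
     0.0 [-0.2   0.79 -0.14  1.3   0.77  0.37  0.72]
     0.0 [-0.04  0.82 -0.49  1.33  1.21  0.53  0.42]
     0.0 [-0.11  0.8  -0.33  1.32  1.05  0.45  0.52]
```

```bash
sed -i 's/^f=least.*/import pickle; P=fit()[1]; print(P)/' ik.py; python3 ik.py
```

```text
[239.22 563.67 393.62 263.73  -0.04  -3.19 -16.31  -3.08   0.  ]Traceback (most recent call last):
  File "ik.py", line 5, in <module>
    print(f.cost,f.x)
          ^
NameError: name 'f' is not defined. Did you mean: 'fk'?
```

```bash
sed -i '/^print(f.cost/d' ik.py; python3 ik.py
```

```text
[239.22 563.67 393.62 263.73  -0.04  -3.19 -16.31  -3.08   0.  ]
35 160 [395.   162.17 210.75] 0.0 [ 0.24  0.52 -1.25  2.46  1.67  0.9  -0.67]
     0.0 [-0.8   0.27  0.25  2.46  2.1   0.25 -1.03]
     0.0 [ 0.24  0.52 -1.25  2.46  1.67  0.9  -0.67]
     0.0001 [-1.41  0.45  1.1   2.47  4.03  0.23 -2.94]
35 12 [479.84 165.13  89.51] 0.0 [ 0.21  1.06 -1.25  2.39  2.    1.31 -0.69]
     0.0 [ 0.06  0.83 -0.86  2.39  2.11  0.96 -0.89]
     0.0 [-0.57  0.65  0.11  2.39  2.77  0.49 -1.66]
     0.0 [-0.74  0.68  0.37  2.39  3.09  0.46 -2.01]
40 160 [385.23 161.83 203.24] 0.0047 [-1.04  0.31  0.49  2.47  2.15  0.23 -1.13]
     0.0047 [-1.04  0.31  0.49  2.47  2.15  0.23 -1.13]
     0.0047 [-1.04  0.31  0.49  2.47  2.15  0.23 -1.13]
     0.0047 [-1.04  0.31  0.49  2.47  2.15  0.23 -1.13]
40 12 [480.3  165.15  89.87] 0.0 [ 0.18  1.11 -1.25  2.44  2.09  1.43 -0.76]
     0.0 [-0.74  0.71  0.33  2.44  2.99  0.62 -1.94]
     0.0 [-0.46  0.69 -0.08  2.44  2.64  0.7  -1.54]
     0.0 [ 0.18  1.11 -1.25  2.44  2.09  1.43 -0.76]
45 160 [376.15 161.51 194.91] 0.0214 [-1.19  0.36  0.62  2.47  2.04  0.23 -1.09]
     0.0214 [-1.19  0.36  0.62  2.47  2.04  0.23 -1.09]
     0.0214 [-1.19  0.36  0.62  2.47  2.04  0.23 -1.09]
     0.0214 [-1.19  0.36  0.62  2.47  2.04  0.23 -1.09]
45 12 [480.73 165.17  90.26] 0.0001 [-0.86  0.78  0.49  2.47  3.09  0.74 -2.11]
     0.0001 [-0.89  0.79  0.53  2.47  3.12  0.74 -2.15]
     0.0001 [-0.88  0.79  0.52  2.47  3.12  0.74 -2.14]
     0.0001 [-0.9   0.8   0.55  2.47  3.14  0.74 -2.17]
```

```bash
cat > path.py <<'E'
from ik import *
def run(way,q):
    p0,l0,y0=way[0]
    for (p1,l1,y1) in way[1:]:
        n=6
        for k in range(1,n+1):
            a=k/n; p=(1-a)*np.array(p0)+a*np.array(p1); l=(1-a)*l0+a*l1; y=(1-a)*y0+a*y1
            r=rot(y,l,y-90) if l>0.1 else rot(y)
            s=ik(p-r.apply([0,0,ctrl.pinch_z]),r,q); q=s.x
        print(p1,l1,"cost%.5f"%s.cost,q)
        p0,l0,y0=p1,l1,y1
    return q
def gr(w,L,b,m,yaw=2.0):
    a=np.radians(L); c=np.array([-b*np.sin(a)-m*np.cos(a),0,b*np.cos(a)-m*np.sin(a)])
    return np.array(w)+R.from_euler("z",yaw,degrees=True).apply(c)
if __name__=="__main__":
    s=st(); W=np.array([476,165,95.])
    for L,m in ((36,12),(38,12),(40,12),(40,8)):
        g=gr(W,L,12,m); print("L",L,g)
        X=np.array
        run([(X([457,-176,290]),0,97),(X([400,60,270]),15,92),(X([390,162,215]),32,92),(g,L,92),(g+[0,0,15],L,92),(g+[-60,-2,65],L,92),(g+[-70,-60,90],25,92),(X([440,-120,160]),15,95),(X([448,-177,78]),15,97)],s["qpos"])
E
python3 path.py
```

```text
[240.79 563.98 392.69 265.66  -0.04  -3.19 -15.56  -3.03   0.  ]
L 36 [459.25 164.42  97.65]
[400  60 270] 15 cost0.00000 [ 0.44  0.22 -0.78  2.25  0.44  0.52  0.93]
[390 162 215] 32 cost0.00000 [-0.21  0.32 -0.48  2.44  1.77  0.44 -0.71]
[459.25 164.42  97.65] 36 cost0.00000 [-0.14  0.75 -0.56  2.43  2.3   0.83 -1.14]
[459.25 164.42 112.65] 36 cost0.00000 [-0.14  0.71 -0.56  2.42  2.26  0.79 -1.11]
[399.25 162.42 162.65] 36 cost0.00205 [-1.02  0.51  0.59  2.47  3.14  0.27 -2.1 ]
[389.25 104.42 187.65] 25 cost0.00085 [-0.93  0.42  0.75  2.47  4.24  0.23 -2.94]
[ 440 -120  160] 15 cost0.01565 [ 0.11  0.46  0.22  2.38  4.24  0.23 -2.34]
[ 448 -177   78] 15 cost0.00279 [ 0.32  0.66  0.11  2.29  4.24  0.23 -2.18]
L 38 [459.17 164.41  97.07]
[400  60 270] 15 cost0.00000 [ 0.44  0.22 -0.78  2.25  0.44  0.52  0.93]
[390 162 215] 32 cost0.00000 [-0.21  0.32 -0.48  2.44  1.77  0.44 -0.71]
[459.17 164.41  97.07] 38 cost0.00000 [-0.15  0.77 -0.57  2.45  2.33  0.89 -1.18]
[459.17 164.41 112.07] 38 cost0.00000 [-0.14  0.72 -0.57  2.44  2.3   0.85 -1.15]
[399.17 162.41 162.07] 38 cost0.00421 [-1.0
[... 880 characters left out ...]
79 [ 0.32  0.66  0.11  2.29  4.24  0.23 -2.18]
L 40 [462.17 164.52  99.05]
[400  60 270] 15 cost0.00000 [ 0.44  0.22 -0.78  2.25  0.44  0.52  0.93]
[390 162 215] 32 cost0.00000 [-0.21  0.32 -0.48  2.44  1.77  0.44 -0.71]
[462.17 164.52  99.05] 40 cost0.00000 [-0.15  0.78 -0.57  2.46  2.36  0.94 -1.2 ]
[462.17 164.52 114.05] 40 cost0.00000 [-0.15  0.73 -0.57  2.45  2.33  0.9  -1.18]
[402.17 162.52 164.05] 40 cost0.00575 [-1.08  0.54  0.67  2.47  3.14  0.3  -2.13]
[392.17 104.52 189.05] 25 cost0.00051 [-0.94  0.42  0.77  2.47  4.23  0.23 -2.94]
[ 440 -120  160] 15 cost0.01565 [ 0.11  0.46  0.22  2.38  4.24  0.23 -2.34]
[ 448 -177   78] 15 cost0.00279 [ 0.32  0.66  0.11  2.29  4.24  0.23 -2.18]
```

```bash
cat > p2.py <<'E'
from path import *
X=np.array; W=X([476,165,95.]); s=st()
G=lambda dx,dy,dz,L:(gr(W+X([dx,dy,dz]),L,12,12),L,92)
run([(X([457,-176,290]),0,97),(X([420,0,280]),5,92),(X([400,100,270]),15,92),(X([395,162,210]),30,92),G(0,0,0,38),G(0,0,15,38),G(-30,-1,40,33),G(-60,-2,65,26),G(-65,-60,75,15),G(-60,-120,85,5),(X([448,-150,160]),0,97.1),(X([451,-177,85]),0,97.1)],s["qpos"])
E
python3 p2.py
```

```text
[248.79 564.24 392.05 273.95  -0.04   3.1  -15.06  -2.98   0.  ]
[420   0 280] 5 cost0.00000 [ 0.6   0.3  -0.83  2.1   0.34  0.77  1.18]
[400 100 270] 15 cost0.00000 [ 0.3   0.23 -0.76  2.23  0.49  0.54  0.78]
[395 162 210] 30 cost0.00000 [-0.22  0.33 -0.45  2.43  1.72  0.41 -0.65]
[459.17 164.41  97.07] 38 cost0.00000 [-0.15  0.78 -0.57  2.46  2.34  0.91 -1.19]
[459.17 164.41 112.07] 38 cost0.00000 [-0.15  0.73 -0.57  2.46  2.3   0.87 -1.17]
[429.41 163.42 138.53] 33 cost0.00000 [-0.16  0.6  -0.56  2.46  2.15  0.68 -1.06]
[399.96 162.44 165.53] 26 cost0.00000 [-0.19  0.46 -0.48  2.43  1.83  0.44 -0.75]
[396.31 104.49 178.49] 15 cost0.00000 [ 0.13  0.42 -0.64  2.36  1.1   0.38  0.14]
[403.01  44.55 190.91] 5 cost0.00000 [ 0.48  0.49 -0.91  2.25  0.75  0.61  0.63]
[ 448 -150  160] 0 cost0.00000 [ 0.87  0.69 -0.92  2.07  0.8   0.78  1.14]
[ 451 -177   85] 0 cost0.00000 [ 0.83  0.8  -0.78  2.09  0.97  0.66  1.06]
```

The path is reachable with about 38° of lean, retreating with the lean reducing. Moving to in front of the rack.

```bash
python3 - <<'E'
from h import *
delta([415,0,285],rot(93,5,3),True)
delta([398,110,272],rot(92,15,2),True)
E
```

```text
t 6.3333 q [ 0.88  0.44 -0.81  1.88  0.39  0.97  1.6 ] tcp [ 458.52 -175.72  271.67] grasp [ 458.49 -175.72  290.37] rpy° [179.9    0.02  97.35] F [-0.15  0.27 -0.78] w 85.39140768733061
target tcp [416.63   0.09 266.37] delta [179.7 -19.1   5.2] [-4.9 -0.2  4.4] rows 4.335986117217658 0.915683476380834
t 6.3333 q [ 0.88  0.44 -0.81  1.88  0.39  0.97  1.6 ] tcp [ 458.52 -175.72  271.67] grasp [ 458.49 -175.72  290.37] rpy° [179.9    0.02  97.35] F [-0.15  0.27 -0.78] w 85.39140768733061
target tcp [402.84 110.17 253.94] delta [290.7 -18.7  17.6] [-14.9  -0.7   5.3] rows 6.997740584663569 2.210995248248974
```

{"api": "arm_command", "payload": {
  "rows": [
    [[15,-2,0,-0.5,0,0.5],[45,-5,1,-1.5,0,1],[80,-9,2,-3,0,2],[118,-13,3,-4,0,3],[156,-17,4,-5,0,4],[192,-19,6,-7,0,4.5],[226,-19,10,-9,-0.5,5],[256,-19,14,-12,-0.5,5],[280,-19,17,-14,-0.7,5.3],[291,-19,18,-15,-0.7,5.3],[291,-19,18,-15,-0.7,5.3],[291,-19,18,-15,-0.7,5.3]]
  ]
}}

```text
clock: 7.33
eef_pos: [401.8, 112.3, 253.4]
tool_rot: [2.88, -0.001, 1.61]
force: [-0.3, 0.6, 0.2]
width: 85.7
```

```bash
python3 - <<'E'
from h import *
delta([392,162,215],rot(92,28,2),True)
im=get_image("wrist"); save("w3",im)
E
```

```text
t 7.3333 q [ 0.24  0.21 -0.78  2.29  0.55  0.53  0.64] tcp [401.84 112.32 253.43] grasp [397.   112.12 271.5 ] rpy° [164.99  -0.04  92.27] F [-0.32  0.64  0.17] w 85.67809630335191
target tcp [400.77 162.31 198.49] delta [ 49.9 -13.4  53.3] [-13.   -0.1   0.2] rows 1.7814362753588486 1.814872908602038
```

View pics/w3.png

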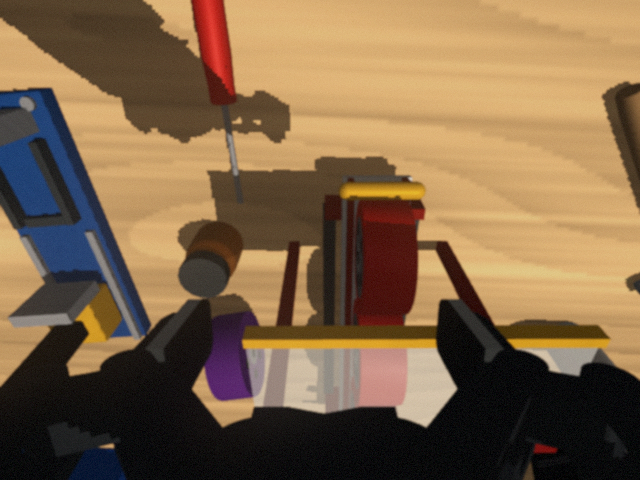

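The red end wheel is at (388,255) behind the yellow stop bar (342–424, 190); the guard edge is at v≈333. The purple look-alike is off to the left at (232,355). Next I'll move in front of the rack with more lean and measure there.

{"api": "arm_command", "payload": {
  "rows": [
    [[5,-1,5,-1,0,0],[14,-4,15,-4,0,0],[24,-7,25,-6,0,0],[34,-9,36,-9,0,0],[43,-12,46,-11,0,0],[50,-13,53,-13,0,0],[50,-13,53,-13,0,0],[50,-13,53,-13,0,0],[50,-13,53,-13,0,0]]
  ]
}}

```text
clock: 8.13
eef_pos: [413.2, 160.1, 202.1]
tool_rot: [2.667, 0.007, 1.586]
force: [0.9, -1.9, -0.9]
width: 85.2
```

```bash
python3 - <<'E'
from h import *
import pickle
delta([459.2,164.4,97],rot(92,38,2),True)
im=get_image("wrist"); save("w4",im);pickle.dump(im,open("w4.pkl","wb"))
E
```

```text
t 8.1333 q [ 0.21  0.54 -1.24  2.46  1.5   0.87 -0.59] tcp [413.22 160.12 202.11] grasp [404.67 160.1  218.74] rpy° [152.79   0.39  90.9 ] F [ 0.85 -1.93 -0.88] w 85.2231012370243
target tcp [470.71 164.8   82.26] delta [  4.6  -3.6 132.9] [-10.8   0.9  -0.7] rows 3.1893572928033427 1.516750421937095
```

View pics/w4.png

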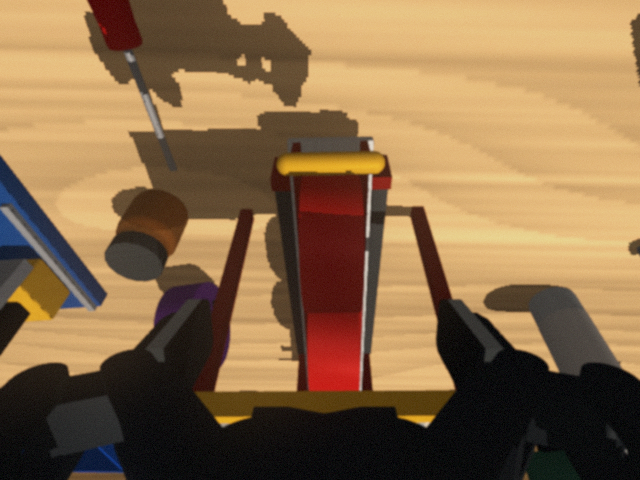

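```bash
python3 - <<'E'
from h import *
import pickle
im=pickle.load(open("w4.pkl","rb"))
save("w4a",im,(255,130,405,400),2.2)
def row(v,us): print(v,[world(im,u,v).round(1).tolist() for u in us])
row(162,[282,300,330,360,380]); row(200,[303,310,330,350,361]); row(240,[305,330,360]);row(280,[306,330,360]);row(300,[306,330,360]); row(330,[312,330,355]); row(396,[230,330,420])
print(atz(im,277,163,68),atz(im,386,162,68))
E
```

```text
162 [[422.6, 129.4, 72.4], [422.0, 141.7, 73.0], [421.7, 162.1, 72.9], [420.8, 182.4, 73.7], [420.4, 195.8, 73.8]]
200 [[429.5, 145.2, 106.2], [429.5, 149.6, 106.0], [428.7, 162.1, 106.8], [428.2, 174.6, 107.1], [428.3, 181.5, 106.8]]
240 [[442.6, 147.2, 129.0], [442.3, 162.3, 129.0], [441.6, 180.5, 129.3]]
280 [[464.2, 148.0, 142.0], [463.9, 162.9, 142.0], [463.2, 181.4, 142.3]]
300 [[481.9, 147.8, 143.5], [482.4, 163.4, 142.8], [481.1, 182.7, 143.5]]
330 [[532.7, 151.0, 131.6], [531.2, 164.7, 132.4], [532.0, 183.8, 131.6]]
396 [[436.9, 121.8, 228.8], [434.9, 161.6, 229.2], [432.9, 196.8, 229.6]]
[426.04 125.36  68.  ] [423.75 200.99  68.  ]
```

View pics/w4a.png

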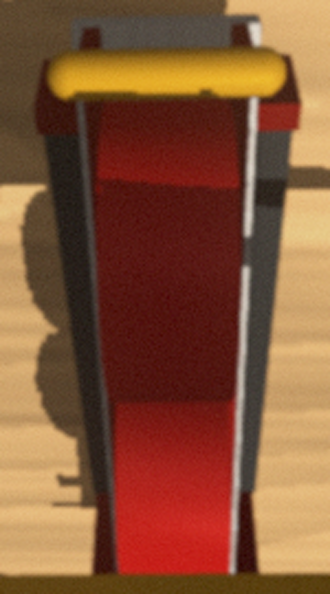

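```bash
cat > p3.py <<'E'
from path import *
X=np.array; W=X([477,164.5,94.5]); s=st()
print("final grasp",gr(W,38,12,12))
def tip(p,L): return (X(p)+rot(92,L,2).apply([0,0,ctrl.pinch_z]),L,92)
p0=(s["eef_pos"]+R.from_euler("xyz",s["tool_rot"]).apply([0,0,ctrl.pinch_z]),27.2,91)
for mid in ([425,161,150],[430,161,150]):
  for L in (30,32):
    run([p0,tip(mid,L),tip([447,162,112],35),(gr(W,38,12,12),38,92)],s["qpos"])
delta([430,161,150],rot(92,31,2)); delta(*[gr(W,38,12,12),rot(92,38,2)],True)
E
python3 p3.py
```

```text
[337.99 563.3  389.16 355.66  -0.04   3.1   -7.78   3.52   0.  ]
final grasp [460.17 163.91  96.57]
[415.66 160.67 166.19] 30 cost0.00419 [ 0.15  0.76 -1.25  2.47  1.63  1.05 -0.7 ]
[436.28 161.63 127.32] 35 cost0.01121 [ 0.09  0.95 -1.25  2.47  1.75  1.27 -0.8 ]
[460.17 163.91  96.57] 38 cost0.01127 [ 0.07  1.1  -1.25  2.47  1.87  1.44 -0.85]
[415.1  160.65 165.86] 32 cost0.00734 [ 0.13  0.77 -1.25  2.47  1.63  1.08 -0.72]
[436.28 161.63 127.32] 35 cost0.01121 [ 0.09  0.95 -1.25  2.47  1.75  1.27 -0.8 ]
[460.17 163.91  96.57] 38 cost0.01127 [ 0.07  1.1  -1.25  2.47  1.87  1.44 -0.85]
[420.66 160.67 166.19] 30 cost0.00329 [ 0.16  0.77 -1.25  2.47  1.65  1.06 -0.71]
[436.28 161.63 127.32] 35 cost0.01121 [ 0.09  0.95 -1.25  2.47  1.75  1.27 -0.8 ]
[460.17 163.91  96.57] 38 cost0.01127 [ 0.07  1.1  -1.25  2.47  1.87  1.44 -0.85]
[420.1  160.65 165.86] 32 cost0.00614 [ 0.14  0.78 -1.25  2.47  1.65  1.09 -0.72]
[436.28 161.63 127.32] 35 cost0.01121 [ 0.09  0.95 -1.25  2.47  1.75  1.27 -0.8 ]
[460.17 163.91  96.57] 38 cost0.01127 [ 0.07  1.1  -1.25  2.47  1.87  1.44 -0.85]
t 8.1833 q [ 0.21  0.53 -1.24  2.47  1.5   0.86 -0.59] tcp [411.2  163.07 202.91] grasp [402.68 162.94 219.56] rpy° [152.89   0.28  91.38] F [-1.31  0.16 -0.39] w 85.38589208136536
target tcp [430. 161. 150.] delta [-2.3 -7.4 55.7] [-3.9  0.5 -0.4] rows 1.3474987118123414 0.5517488956879315
t 8.1833 q [ 0.21  0.53 -1.24  2.47  1.5   0.86 -0.59] tcp [411.2  163.07 202.91] grasp [402.68 162.94 219.56] rpy° [152.89   0.28  91.38] F [-1.31  0.16 -0.39] w 85.38589208136536
target tcp [471.67 164.31  81.83] delta [  0.4  -1.3 135.3] [-10.9   0.6  -0.4] rows 3.2457273832412827 1.5240992173203165
```

```bash
cat > kin2.py <<'E'
from h import *
from scipy.optimize import least_squares
sg=np.array([-1,1,-1,1,-1,1,-1])
def fk(q,p,_=None):
    p=np.array(p); o1,o7=p[:2]; T=p[2:].reshape(-1,3)
    q=np.array(q)*sg
    r=R.from_euler("z",q[0]+o1); t=r.apply(T[0])
    for k,ax in ((1,"y"),(2,"z"),(3,"y"),(4,"z"),(5,"y"),(6,"z")):
        a=q[k]+(o7 if k==6 else 0)
        r=r*R.from_euler(ax,a); 
        if k in (2,4,6): t=t+r.apply(T[k//2])
    return t,r
def data():
    D=[]; 
    for l in open("log.jsonl"):
        d=json.loads(l)
        if not D or np.linalg.norm(np.array(d[1])-D[-1][1])>1: D.append(d)
    return D
def fit():
    D=data(); p0=np.array([0,np.pi,0,0,340,0,0,500,0,0,390,0,0,300.])
    def res(p):
        e=[]
        for q,x,rr in D:
            t,r=fk(q,p); e+=list(t-x); e+=list(100*(R.from_euler("xyz",rr).as_matrix()-r.as_matrix()).ravel())
        w=np.array([1,1]+[.02,.02,.003]*4)*10
        return np.append(e,.3*w*(p-p0)/3)
    f=least_squares(res,p0); n=len(D)
    return f.x,res(f.x)[:12*n].reshape(n,12)
if __name__=="__main__":
    p,r=fit(); print(p[:2],p[2:].reshape(4,3)); print(r[:,:3]); print(np.abs(r[:,3:]).max(1))
E
python3 kin2.py
```

```text
[-0.    3.14] [[  0.01 -11.47 336.16]
 [ -0.01 -16.18 559.09]
 [  0.01  -0.36 382.14]
 [  0.01   0.   349.84]]
[[-0.    0.   -0.  ]
 [ 0.    0.   -0.  ]
 [ 0.   -0.    0.  ]
 [-0.   -0.    0.01]
 [-0.   -0.    0.01]
 [ 0.    0.   -0.  ]
 [ 0.    0.   -0.  ]
 [-0.01  0.   -0.  ]
 [ 0.    0.    0.  ]
 [ 0.    0.    0.  ]]
[0. 0. 0. 0. 0. 0. 0. 0. 0. 0.]
```

The kinematic model now fits exactly (0.00 mm), so I can check reach properly.

```bash
cat > ik.py <<'E'
from kin2 import *
P,_=fit()
lo=np.array([-3.06,-.37,-1.25,.18,-1.1,.23,-2.94]);hi=np.array([3.06,2.12,1.32,2.47,4.24,1.98,2.94])
def ik(p,r,q0):
    def e(q):
        t,rr=fk(q,P); return np.concatenate([(t-p)/100,(r.inv()*rr).as_rotvec(),1e-3*(np.array(q)-q0)])
    return least_squares(e,np.clip(q0,lo+.001,hi-.001),bounds=(lo,hi))
E
cat > p4.py <<'E'
from path import *
X=np.array; W=X([477,164.5,94.5]); s=st(); rng=np.random.default_rng(1)
def tip(p,L): return (X(p)+rot(92,L,2).apply([0,0,ctrl.pinch_z]),L,92)
for yaw in (92,-88):
 for L,b,m in ((34,12,12),(36,12,12),(38,12,12),(38,12,0),(42,12,0)):
  r=rot(yaw,L,2); g=gr(W,L,b,m); p=g-r.apply([0,0,ctrl.pinch_z])
  S=sorted([ik(p,r,s["qpos"])]+[ik(p,r,rng.uniform(lo,hi)) for _ in range(25)],key=lambda z:z.cost)
  print(yaw,L,b,m)
  for z in S[:5]:
    t,rr=fk(z.x,P); print("   perr",np.linalg.norm(t-p).round(1),"rerr",np.degrees((r.inv()*rr).magnitude()).round(1),z.x)
E
python3 p4.py
```

```text
92 34 12 12
   perr 2.2 rerr 4.3 [ 0.13  1.06 -1.25  2.47  1.87  1.36 -0.79]
   perr 2.2 rerr 4.3 [ 0.13  1.06 -1.25  2.47  1.87  1.36 -0.79]
   perr 2.2 rerr 4.3 [ 0.13  1.06 -1.25  2.47  1.87  1.36 -0.79]
   perr 2.2 rerr 4.3 [ 0.13  1.06 -1.25  2.47  1.87  1.36 -0.79]
   perr 2.2 rerr 4.3 [ 0.13  1.06 -1.25  2.47  1.87  1.36 -0.79]
92 36 12 12
   perr 3.0 rerr 5.8 [ 0.11  1.07 -1.25  2.47  1.87  1.4  -0.81]
   perr 3.0 rerr 5.8 [ 0.11  1.07 -1.25  2.47  1.87  1.4  -0.81]
   perr 3.0 rerr 5.8 [ 0.11  1.07 -1.25  2.47  1.87  1.4  -0.81]
   perr 3.0 rerr 5.8 [ 0.11  1.07 -1.25  2.47  1.87  1.4  -0.81]
   perr 3.0 rerr 5.8 [ 0.11  1.07 -1.25  2.47  1.87  1.4  -0.81]
92 38 12 12
   perr 3.8 rerr 7.3 [ 0.09  1.08 -1.25  2.47  1.87  1.44 -0.83]
   perr 3.8 rerr 7.3 [ 0.09  1.08 -1.25  2.47  1.87  1.44 -0.83]
   perr 3.8 rerr 7.3 [ 0.09  1.08 -1.25  2.47  1.87  1.44 -0.83]
   perr 3.8 rerr 7.3 [ 0.09  1.08 -1.25  2.47  1.87  1.44 -0.83]
   perr 3.8 rerr 7.3 [ 0.09  1.08 -1.25  2.47  1.87  1.44 -0.83]
92 38 12 0
   perr 3.1 rerr 5.8 [ 0.11  1.07 -1.25  2.47  1.89  1.42 -0.82]
   perr 3.1 r
[... 1570 characters left out ...]
5  2.47  1.87  1.44  2.31]
-88 38 12 0
   perr 3.1 rerr 5.8 [ 0.11  1.07 -1.25  2.47  1.89  1.42  2.32]
   perr 3.1 rerr 5.8 [ 0.11  1.07 -1.25  2.47  1.89  1.42  2.32]
   perr 3.1 rerr 5.8 [ 0.11  1.07 -1.25  2.47  1.89  1.42  2.32]
   perr 3.1 rerr 5.8 [ 0.11  1.07 -1.25  2.47  1.89  1.42  2.32]
   perr 3.1 rerr 5.8 [ 0.11  1.07 -1.25  2.47  1.89  1.42  2.32]
-88 42 12 0
   perr 4.7 rerr 8.8 [ 0.06  1.09 -1.25  2.47  1.88  1.51  2.28]
   perr 4.7 rerr 8.8 [ 0.06  1.09 -1.25  2.47  1.88  1.51  2.28]
   perr 4.7 rerr 8.8 [ 0.06  1.09 -1.25  2.47  1.88  1.51  2.28]
   perr 4.7 rerr 8.8 [ 0.06  1.09 -1.25  2.47  1.88  1.51  2.28]
   perr 4.7 rerr 8.8 [ 0.06  1.09 -1.25  2.47  1.88  1.51  2.28]
```

```bash
cat > p5.py <<'E'
from ik import *
X=np.array; W=X([477,164.5,94.5]); ry=2.0
rx=X([np.cos(np.radians(ry)),np.sin(np.radians(ry)),0]); s=st()
rng=np.random.default_rng(0)
def best(u,v,dyaw,L,q0s):
    r=rot(90+ry+dyaw,L,ry+dyaw); g=W+rx*u+X([0,0,v]); p=g-r.apply([0,0,ctrl.pinch_z])
    return min((ik(p,r,q) for q in q0s),key=lambda z:z.cost),p,r
for dyaw in (0,4,-4):
 for u,v in ((0,0),(-10,0),(-16,4),(-20,0),(-20,8),(-26,0),(-26,10)):
  q=[s["qpos"]]; ok=None
  for L in np.arange(22,40,.5):
    z,p,r=best(u,v,dyaw,L,q)
    if z.cost>2e-5: break
    ok=(L,z.x); q=[z.x,s["qpos"]]
  if ok is None: print(dyaw,u,v,"none",z.cost); continue
  L=ok[0]; a=np.radians(L); print(dyaw,u,v,"Lmax",L,"perp",((-42-u)*np.cos(a)+(133.5-v)*np.sin(a)).round(1),"back",(-u*np.sin(a)+v*np.cos(a)).round(1),ok[1])
E
python3 p5.py
```

```text
0 0 0 Lmax 31.5 perp 33.9 back 0.0 [ 0.17  1.09 -1.25  2.47  1.95  1.35 -0.77]
0 -10 0 Lmax 29.5 perp 37.9 back 4.9 [ 0.17  1.05 -1.22  2.47  1.92  1.28 -0.77]
0 -16 4 Lmax 28.5 perp 38.9 back 11.1 [ 0.15  1.   -1.18  2.47  1.9   1.21 -0.78]
0 -20 0 Lmax 28.0 perp 43.2 back 9.4 [ 0.17  1.05 -1.25  2.47  1.88  1.28 -0.75]
0 -20 8 Lmax 28.0 perp 39.5 back 16.5 [ 0.18  1.02 -1.25  2.47  1.86  1.26 -0.75]
0 -26 0 Lmax 27.0 perp 46.4 back 11.8 [ 0.17  1.04 -1.25  2.47  1.86  1.26 -0.75]
0 -26 10 Lmax 27.0 perp 41.8 back 20.7 [ 0.18  1.   -1.25  2.47  1.84  1.23 -0.74]
4 0 0 Lmax 30.5 perp 31.6 back 0.0 [ 0.21  1.08 -1.25  2.47  1.97  1.29 -0.68]
4 -10 0 Lmax 29.0 perp 36.7 back 4.8 [ 0.21  1.06 -1.25  2.47  1.93  1.26 -0.67]
4 -16 4 Lmax 28.0 perp 37.8 back 11.0 [ 0.21  1.03 -1.25  2.47  1.9   1.23 -0.67]
4 -20 0 Lmax 27.0 perp 41.0 back 9.1 [ 0.21  1.04 -1.25  2.47  1.89  1.23 -0.67]
4 -20 8 Lmax 27.5 perp 38.4 back 16.3 [ 0.21  1.01 -1.25  2.47  1.88  1.21 -0.66]
4 -26 0 Lmax 26.0 perp 44.1 back 11.4 [ 0.21  1.03 -1.25  2.47  1.87  1.21 -0.66]
4 -26 10 Lmax 26.5 perp 40.8 back 20.6 [ 0.21  1.   -1.25  2.47  1.86  1.18 -0.66]
-4 0 0 Lmax 33.0 perp 37.5 back 0.0 [ 0.13  1.1  -1.25  2.47  1.93  1.43 -0.86]
-4 -10 0 Lmax 31.0 perp 41.3 back 5.2 [ 0.13  1.08 -1.25  2.47  1.89  1.38 -0.85]
-4 -16 4 Lmax 30.0 perp 42.2 back 11.5 [ 0.14  1.05 -1.25  2.47  1.87  1.35 -0.84]
-4 -20 0 Lmax 29.0 perp 45.5 back 9.7 [ 0.14  1.06 -1.25  2.47  1.86  1.34 -0.84]
-4 -20 8 Lmax 29.5 perp 42.7 back 16.8 [ 0.14  1.03 -1.25  2.47  1.85  1.32 -0.84]
-4 -26 0 Lmax 28.0 perp 48.5 back 12.2 [ 0.14  1.05 -1.25  2.47  1.84  1.31 -0.84]
-4 -26 10 Lmax 28.0 perp 43.9 back 21.0 [ 0.14  1.01 -1.25  2.47  1.82  1.29 -0.83]
```

```bash
cat > p6.py <<'E'
from ik import *
X=np.array; W=X([477,164.5,94.5]); ry=2.0
rx=X([np.cos(np.radians(ry)),np.sin(np.radians(ry)),0]); s=st()
def pose(u,v,L,dyaw=0):
    r=rot(90+ry+dyaw,L,ry+dyaw) if L>.1 else rot(90+ry+dyaw); g=W+rx*u+X([0,0,v]); return g-r.apply([0,0,ctrl.pinch_z]),r
def Lmax(u,v,dyaw=0):
    q=s["qpos"]; ok=None
    for L in np.arange(10,34,1):
        p,r=pose(u,v,L,dyaw); z=min([ik(p,r,q),ik(p,r,s["qpos"])],key=lambda z:z.cost)
        if z.cost>2e-5: break
        ok=(L,z.x); q=z.x
    if ok is None: return print(u,v,"none")
    a=np.radians(ok[0]); print(u,v,"Lmax",ok[0],"perp",((-42-u)*np.cos(a)+(133.5-v)*np.sin(a)).round(1),"back",(-u*np.sin(a)+v*np.cos(a)).round(1),ok[1])
if __name__=="__main__":
    for uv in ((-74,125),(-70,80),(-70,40),(-60,30),(-50,19),(-40,9),(-30,-2),(-30,4),(-40,22),(-50,40),(-70,55),(-90,65),(-100,80)): Lmax(*uv)
E
python3 p6.py
```

```text
-74 125 Lmax 27 perp 32.4 back 145.0 [ 0.23  0.53 -1.25  2.47  1.51  0.85 -0.58]
-70 80 Lmax 24 perp 47.3 back 101.6 [ 0.2   0.7  -1.25  2.47  1.58  0.95 -0.63]
-70 40 Lmax 21 perp 59.6 back 62.4 [ 0.19  0.83 -1.25  2.47  1.64  1.02 -0.66]
-60 30 Lmax 22 perp 55.5 back 50.3 [ 0.14  0.82 -1.14  2.47  1.72  0.97 -0.71]
-50 19 Lmax 23 perp 52.1 back 37.0 [ 0.13  0.85 -1.12  2.47  1.78  1.   -0.74]
-40 9 Lmax 24 perp 48.8 back 24.5 [ 0.13  0.89 -1.1   2.46  1.83  1.03 -0.76]
-30 -2 Lmax 26 perp 48.6 back 11.4 [ 0.18  1.04 -1.25  2.47  1.85  1.25 -0.74]
-30 4 Lmax 26 perp 46.0 back 16.7 [ 0.15  0.96 -1.17  2.47  1.86  1.15 -0.77]
-40 22 Lmax 25 perp 45.3 back 36.8 [ 0.16  0.9  -1.19  2.47  1.79  1.1  -0.74]
-50 40 Lmax 24 perp 45.3 back 56.9 [ 0.15  0.81 -1.16  2.47  1.73  0.99 -0.71]
-70 55 Lmax 22 perp 55.4 back 77.2 [ 0.19  0.78 -1.25  2.47  1.62  1.   -0.65]
-90 65 Lmax 19 perp 67.7 back 90.8 [ 0.2   0.71 -1.23  2.46  1.52  0.9  -0.58]
-100 80 Lmax 19 perp 72.3 back 108.2 [ 0.2   0.64 -1.22  2.47  1.46  0.84 -0.55]
```

```bash
python3 - <<'E'
from p6 import *
for w in ((-70,80,22),(-68,38,19)): delta(*pose(*w))
E
```

```text
t 8.1833 q [ 0.21  0.53 -1.24  2.47  1.5   0.86 -0.59] tcp [411.2  163.07 202.91] grasp [402.68 162.94 219.56] rpy° [152.89   0.28  91.38] F [-1.31  0.16 -0.39] w 85.38589208136536
target tcp [414.04 162.3  157.16] delta [ -0.6 -18.3  42. ] [ 5.1  0.5 -0.5] rows 1.0993872526915023 0.7198213427429495
t 8.1833 q [ 0.21  0.53 -1.24  2.47  1.5   0.86 -0.59] tcp [411.2  163.07 202.91] grasp [402.68 162.94 219.56] rpy° [152.89   0.28  91.38] F [-1.31  0.16 -0.39] w 85.38589208136536
target tcp [415.13 162.34 114.82] delta [ -0.4 -36.7  80.2] [ 8.1  0.5 -0.5] rows 2.1147010312753998 1.1364851057569387
```

{"api": "arm_command", "payload": {
  "rows": [
    [[0,-3,7,1,0,0],[0,-8,18,2,0,0],[0,-13,30,3.5,0,-0.5],[0,-17,39,5,0.5,-0.5],[0,-18,42,5,0.5,-0.5],[0,-18,42,5,0.5,-0.5],[0,-18,42,5,0.5,-0.5]]
  ]
}}

```text
clock: 8.77
eef_pos: [413.1, 166.9, 160.2]
tool_rot: [2.75, 0.0, 1.616]
force: [-0.1, -0.5, 0.5]
width: 85.5
```

```bash
python3 - <<'E'
from p6 import *
for w in ((-70,80,22),(-68,38,19)): delta(*pose(*w))
E
```

```text
t 8.7667 q [ 0.19  0.65 -1.19  2.45  1.54  0.87 -0.57] tcp [413.14 166.88 160.19] grasp [406.   166.56 177.47] rpy° [157.54   0.01  92.62] F [-0.15 -0.54  0.52] w 85.46519825207692
target tcp [414.04 162.3  157.16] delta [-4.6 -0.5  3.1] [ 0.5 -0.2  0.6] rows 0.13347640682200154 0.10710012818592449
t 8.7667 q [ 0.19  0.65 -1.19  2.45  1.54  0.87 -0.57] tcp [413.14 166.88 160.19] grasp [406.   166.56 177.47] rpy° [157.54   0.01  92.62] F [-0.15 -0.54  0.52] w 85.46519825207692
target tcp [415.13 162.34 114.82] delta [ -4.6 -15.7  42.6] [ 3.5 -0.2  0.6] rows 1.0944577796823325 0.4902839783641964
```

{"api": "arm_command", "payload": {
  "rows": [
    [[-1,-2,6,0.5,0,0],[-2,-6,17,1.5,0,0.3],[-3.5,-11,29,2.5,0,0.5],[-4.5,-15,40,3.3,-0.2,0.6],[-4.6,-15.7,42.6,3.5,-0.2,0.6],[-4.6,-15.7,42.6,3.5,-0.2,0.6],[-4.6,-15.7,42.6,3.5,-0.2,0.6]]
  ]
}}

```text
clock: 9.35
eef_pos: [415.0, 162.1, 114.7]
tool_rot: [2.811, -0.0, 1.605]
force: [-0.1, -0.1, 0.5]
width: 85.4
```

```bash
python3 - <<'E'
from p6 import *
for w in ((-68,38,19),(-50,18,22),(-30,-2,25.5)): delta(*pose(*w))
im=get_image("wrist"); save("w5",im); im=get_image("side"); save("s5",im,(140,180,340,360),4)
E
```

```text
t 9.35 q [ 0.16  0.77 -1.13  2.44  1.62  0.89 -0.6 ] tcp [415.04 162.12 114.71] grasp [408.98 161.9  132.4 ] rpy° [161.06  -0.02  91.97] F [-0.08 -0.14  0.52] w 85.4291816729504
target tcp [415.13 162.34 114.82] delta [ 0.2  0.1 -0.1] [-0.1 -0.  -0. ] rows 0.006187664708262871 0.0099040940884437
t 9.35 q [ 0.16  0.77 -1.13  2.44  1.62  0.89 -0.6 ] tcp [415.04 162.12 114.71] grasp [408.98 161.9  132.4 ] rpy° [161.06  -0.02  91.97] F [-0.08 -0.14  0.52] w 85.4291816729504
target tcp [434.03 163.    95.16] delta [ 0.2 11.6 24.7] [-3.1 -0.  -0. ] rows 0.653900337373364 0.42774610092619186
t 9.35 q [ 0.16  0.77 -1.13  2.44  1.62  0.89 -0.6 ] tcp [415.04 162.12 114.71] grasp [408.98 161.9  132.4 ] rpy° [161.06  -0.02  91.97] F [-0.08 -0.14  0.52] w 85.4291816729504
target tcp [455.06 163.73  75.62] delta [ 0.2 25.2 50. ] [-6.6 -0.  -0. ] rows 1.34212961735983 0.9165592269396844
```

View pics/w5.png

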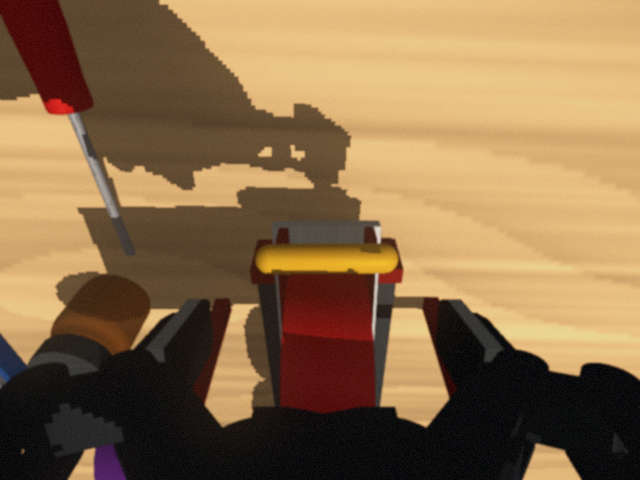

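View pics/s5.png

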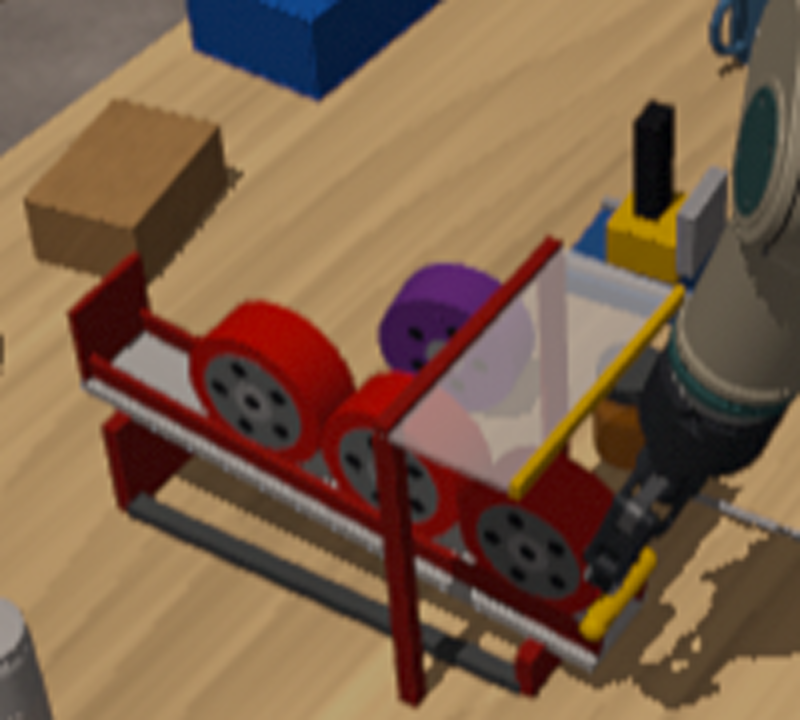

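The open fingers straddle the end wheel evenly (wheel at u 284–375, finger gap centred at about 326). Continuing in under the guard in small steps.

{"api": "arm_command", "payload": {
  "rows": [
    [[0,3,6,-1,0,0],[0,7,14,-2,0,0],[0,11,22,-3,0,0],[0,15,30,-4,0,0],[0,18,36,-4.7,0,0],[0,18,36,-4.7,0,0],[0,18,36,-4.7,0,0]]
  ]
}}

```text
clock: 10.03
eef_pos: [443.6, 163.0, 86.4]
tool_rot: [2.73, -0.0, 1.605]
force: [0.1, 0.2, 0.5]
width: 85.5
```

```bash
python3 - <<'E'
from p6 import *
for w in ((-30,-2,25.5),): delta(*pose(*w))
im=get_image("side"); save("s6",im,(190,200,350,340),5)
im=get_image("wrist"); save("w6",im)
E
```

```text
t 10.0333 q [ 0.12  0.88 -1.09  2.46  1.82  1.01 -0.76] tcp [443.56 162.96  86.39] grasp [436.08 162.7  103.53] rpy° [156.41  -0.01  91.96] F [0.15 0.17 0.49] w 85.51893606503168
target tcp [455.06 163.73  75.62] delta [ 0.4  6.3 14.5] [-1.9  0.  -0. ] rows 0.37841164460664983 0.26637234565617185
```

View pics/s6.png

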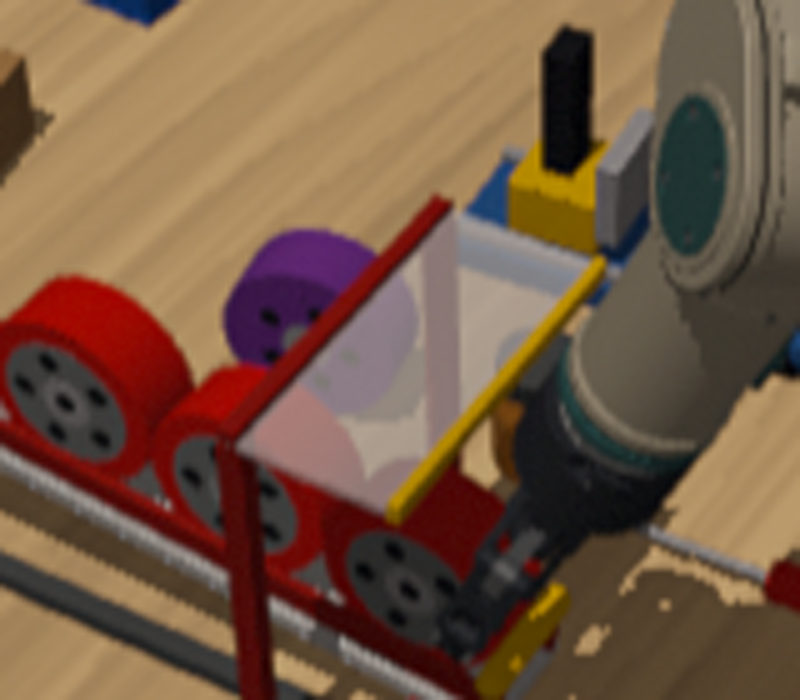

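View pics/w6.png

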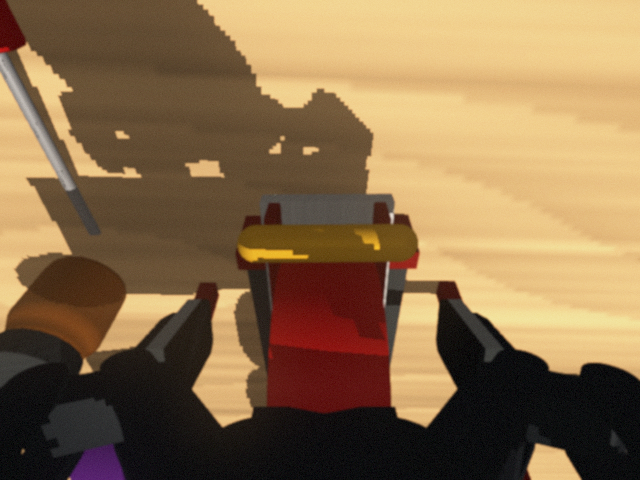

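Still clear of the guard, with no force. Final few millimetres.

{"api": "arm_command", "payload": {
  "rows": [
    [[0,2,4,-0.6,0,0],[0,4,8,-1.2,0,0],[0,6,12,-1.8,0,0],[0,6,13.5,-1.9,0,0],[0,6,13.5,-1.9,0,0],[0,6,13.5,-1.9,0,0]]
  ]
}}

```text
clock: 10.63
eef_pos: [454.5, 163.3, 75.9]
tool_rot: [2.697, -0.001, 1.604]
force: [-0.5, 1.1, -0.6]
width: 85.2
```

```bash
python3 - <<'E'
from p6 import *
for w in ((-30,-2,25.5),): delta(*pose(*w))
E
```

```text
t 10.6333 q [ 0.16  0.99 -1.18  2.47  1.86  1.17 -0.76] tcp [454.47 163.29  75.92] grasp [446.43 163.    92.8 ] rpy° [154.54  -0.06  91.91] F [-0.52  1.09 -0.62] w 85.15824302420036
target tcp [455.06 163.73  75.62] delta [0.4 0.4 0.5] [-0.  -0.  -0.1] rows 0.019202647060757323 0.0156547784063536
```

Clear and in position. Closing on the wheel.

{"api": "arm_command", "payload": {
  "rows": [
    [[0,0,0,0,0,0],[0,0,0,0,0,0],[0,0,0,0,0,0],[0,0,0,0,0,0],[0,0,0,0,0,0],[0,0,0,0,0,0],[0,0,0,0,0,0],[0,0,0,0,0,0]]
  ],
  "claw": -1
}}

```text
clock: 11.3
eef_pos: [454.8, 163.5, 76.7]
tool_rot: [2.695, -0.0, 1.605]
force: [-2.9, -0.4, 6.5]
width: 39.2
```

```bash
python3 - <<'E'
from p6 import *
for w in ((-30,4,25.5),(-36,15,25),(-50,30,23),(-75,45,20),(-95,60,17)): 
    delta(*pose(*w)); Lmax(w[0],w[1])
im=get_image("wrist"); save("w7",im)
E
```

```text
t 11.3 q [ 0.16  0.99 -1.18  2.47  1.86  1.17 -0.76] tcp [454.84 163.49  76.71] grasp [446.77 163.2   93.57] rpy° [154.42  -0.02  91.99] F [-2.91 -0.42  6.48] w 39.160185266933325
target tcp [455.06 163.73  81.62] delta [ 0.2  2.3 -4.3] [ 0.1 -0.  -0. ] rows 0.11812685546263853 0.011856266266988137
-30 4 Lmax 26 perp 46.0 back 16.7 [ 0.16  0.98 -1.19  2.47  1.85  1.17 -0.76]
t 11.3 q [ 0.16  0.99 -1.18  2.47  1.86  1.17 -0.76] tcp [454.84 163.49  76.71] grasp [446.77 163.2   93.57] rpy° [154.42  -0.02  91.99] F [-2.91 -0.42  6.48] w 39.160185266933325
target tcp [448.92 163.52  92.55] delta [  0.2   1.5 -16.8] [ 0.6 -0.  -0. ] rows 0.40567537305464024 0.08132202070576483
-36 15 Lmax 25 perp 44.6 back 28.8 [ 0.18  0.95 -1.22  2.46  1.8   1.15 -0.73]
t 11.3 q [ 0.16  0.99 -1.18  2.47  1.86  1.17 -0.76] tcp [454.84 163.49  76.71] grasp [446.77 163.2   93.57] rpy° [154.42  -0.02  91.99] F [-2.91 -0.42  6.48] w 39.160185266933325
target tcp [434.33 163.01 107.29] delta [  0.2  -5.3 -36.4] [ 2.6 -0.  -0. ] rows 0.8830968251284168 0.3606041567031753
-50 30 Lmax 24 perp 49.4 back 47.7 [ 0.18  0.9  -1.25  2.47  1.73  1.11 -0.7 ]
t 11.3 q [ 0.16  0.99 -1.18  2.47  1.86  1.17 -0.76] tcp [454.84 163.49  76.71] grasp [446.77 163.2   93.57] rpy° [154.42  -0.02  91.99] F [-2.91 -0.42  6.48] w 39.160185266933325
target tcp [408.44 162.11 121.93] delta [  0.2 -22.3 -60.8] [ 5.6 -0.  -0. ] rows 1.5542195529832037 0.779591141764644
-75 45 Lmax 20 perp 61.3 back 67.9 [ 0.19  0.8  -1.23  2.46  1.61  0.98 -0.63]
t 11.3 q [ 0.16  0.99 -1.18  2.47  1.86  1.17 -0.76] tcp [454.84 163.49  76.71] grasp [446.77 163.2   93.57] rpy° [154.42  -0.02  91.99] F [-2.91 -0.42  6.48] w 39.160185266933325
target tcp [387.52 161.38 136.62] delta [  0.2 -34.9 -83.1] [ 8.6 -0.  -0. ] rows 2.1617422166408646 1.1985833184141368
-95 60 Lmax 18 perp 73.1 back 86.4 [ 0.19  0.72 -1.23  2.47  1.51  0.9  -0.58]
```

View pics/w7.png

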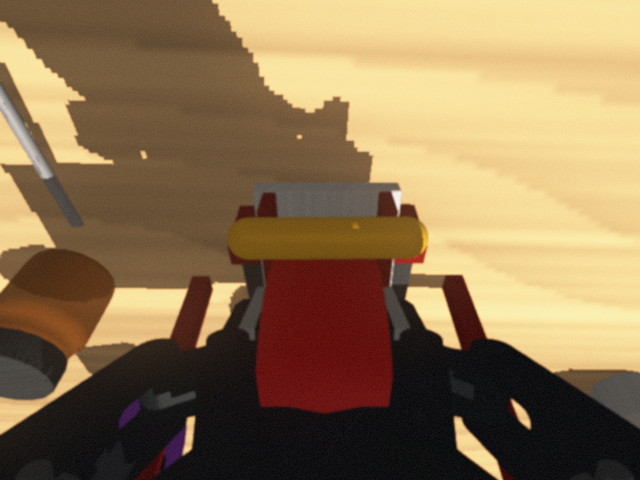

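Gripped at 39.2 mm, pads square on the faces. Computing the retreat arc around the stop bar.

```bash
python3 - <<'E'
from p6 import *
for w in ((-31,4,25.3),(-37,14,24.5),(-43,23,23.5),(-51,32,22.5),(-63,40,21),(-75,47,19.5),(-95,62,16.5)): delta(*pose(*w))
E
```

```text
t 11.35 q [ 0.16  0.99 -1.18  2.47  1.86  1.17 -0.76] tcp [454.85 163.47  76.7 ] grasp [446.78 163.19  93.56] rpy° [154.42  -0.02  91.98] F [-2.77 -0.36  5.85] w 39.345460516811094
target tcp [454.01 163.7   81.59] delta [ 0.3  1.4 -4.8] [ 0.3 -0.  -0. ] rows 0.11929848129430255 0.03930532615021952
t 11.35 q [ 0.16  0.99 -1.18  2.47  1.86  1.17 -0.76] tcp [454.85 163.47  76.7 ] grasp [446.78 163.19  93.56] rpy° [154.42  -0.02  91.98] F [-2.77 -0.36  5.85] w 39.345460516811094
target tcp [447.77 163.48  91.48] delta [  0.3   0.  -16.4] [ 1.1 -0.  -0. ] rows 0.39311658305789404 0.1509431585118425
t 11.35 q [ 0.16  0.99 -1.18  2.47  1.86  1.17 -0.76] tcp [454.85 163.47  76.7 ] grasp [446.78 163.19  93.56] rpy° [154.42  -0.02  91.98] F [-2.77 -0.36  5.85] w 39.345460516811094
target tcp [441.48 163.26 100.35] delta [  0.3  -1.8 -27.1] [ 2.1 -0.  -0. ] rows 0.6516134952926127 0.2905920867582429
t 11.35 q [ 0.16  0.99 -1.18  2.47  1.86  1.17 -0.76] tcp [454.85 163.47  76.7 ] grasp [446.78 163.19  93.56] rpy° [154.42  -0.02  91.98] F [-2.77 -0.36  5.85] w 39.345460516811094
target tcp [433.
[... 303 characters left out ...]
162.54 117.04] delta [  0.3 -13.4 -51.1] [ 4.6 -0.  -0. ] rows 1.2671907418793622 0.6397447320603022
t 11.35 q [ 0.16  0.99 -1.18  2.47  1.86  1.17 -0.76] tcp [454.85 163.47  76.7 ] grasp [446.78 163.19  93.56] rpy° [154.42  -0.02  91.98] F [-2.77 -0.36  5.85] w 39.345460516811094
target tcp [408.28 162.1  123.87] delta [  0.3 -21.6 -62.7] [ 6.1 -0.  -0. ] rows 1.5899156445950824 0.849240015020192
t 11.35 q [ 0.16  0.99 -1.18  2.47  1.86  1.17 -0.76] tcp [454.85 163.47  76.7 ] grasp [446.78 163.19  93.56] rpy° [154.42  -0.02  91.98] F [-2.77 -0.36  5.85] w 39.345460516811094
target tcp [387.37 161.37 138.57] delta [  0.3 -34.2 -85. ] [ 9.1 -0.  -0. ] rows 2.196116553123987 1.2682324862640904
```

{"api": "arm_command", "payload": {
  "rows": [
    [[0,1.2,-3,0.2,0,0],[0,1.4,-6,0.4,0,0],[0,0.8,-11,0.7,0,0],[0,0,-16.4,1.1,0,0],[0,-1,-22,1.6,0,0],[0,-2,-27,2.1,0,0],[0,-3.7,-33,2.6,0,0],[0,-5.5,-39,3.1,0,0],[0,-9.5,-45,3.9,0,0],[0,-13.5,-51,4.6,0,0],[0,-17.5,-57,5.3,0,0],[0,-21.5,-63,6.1,0,0],[0,-21.5,-63,6.1,0,0]]
  ]
}}

```text
clock: 12.43
eef_pos: [407.3, 161.7, 124.9]
tool_rot: [2.803, -0.0, 1.606]
force: [-4.8, -0.1, 2.6]
width: 39.4
```

```bash
python3 - <<'E'
from p6 import *
for w in ((-75,47,19.5),): delta(*pose(*w))
im=get_image("side"); save("s8",im,(150,180,350,340),4)
im=get_image("wrist"); save("w8",im)
E
```

```text
t 12.4333 q [ 0.19  0.77 -1.21  2.46  1.59  0.94 -0.61] tcp [407.32 161.66 124.86] grasp [401.1  161.44 142.5 ] rpy° [160.58  -0.01  91.99] F [-4.84 -0.08  2.56] w 39.38379150464788
target tcp [408.28 162.1  123.87] delta [0.4 0.6 1.3] [-0.1 -0.  -0. ] rows 0.0347713941536932 0.01073558539182574
```

View pics/s8.png

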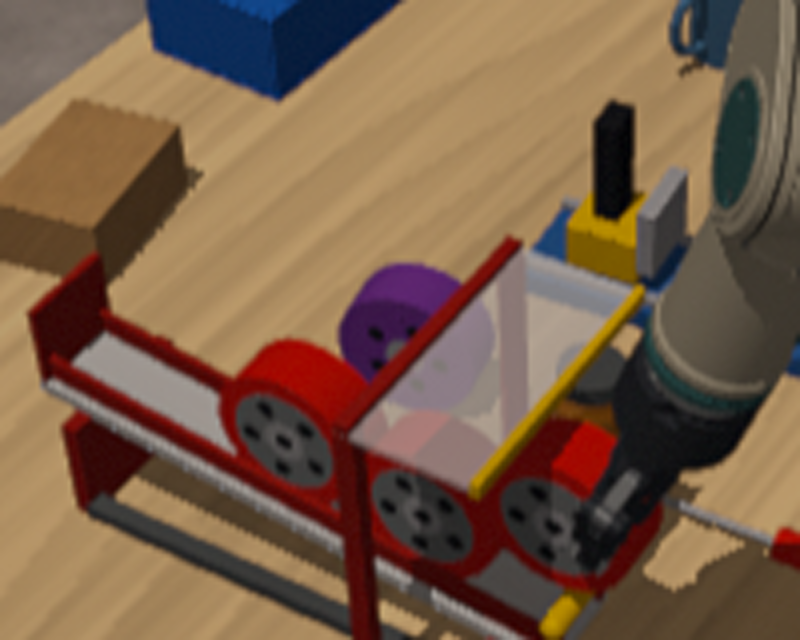

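View pics/w8.png

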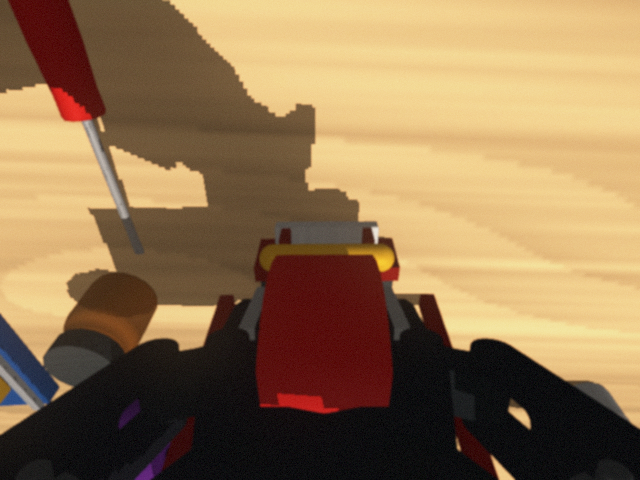

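```bash
cat > p7.py <<'E'
from p6 import *
from path import run
r0=R.from_euler("xyz",s["tool_rot"]); g0=s["eef_pos"]+r0.apply([0,0,ctrl.pinch_z]); L0=180-np.degrees(s["tool_rot"][0])
run([(g0,L0,92),(X([388,160,160]),15,92),(X([390,90,180]),8,92),(X([405,0,190]),2,93),(X([425,-120,180]),0.2,96),(X([424,-180.3,160]),0.2,97.1),(X([424,-180.3,82]),0.2,97.1)],s["qpos"])
print(s["force"])
E
python3 p7.py
python3 - <<'E'
import sys; sys.path.insert(0,'.')
import os; os.chdir('.')
from h import *
delta([388,160,160],rot(92,15,2),True);delta([390,90,180],rot(92,8,2),True);delta([405,0,190],rot(93,2,3),True)
E
```

```text
[388 160 160] 15 cost0.00000 [ 0.25  0.72 -1.25  2.41  1.4   0.88 -0.42]
[390  90 180] 8 cost0.00000 [ 0.5   0.65 -1.25  2.34  1.11  0.79  0.06]
[405   0 190] 2 cost0.00000 [ 0.75  0.67 -1.25  2.24  0.91  0.86  0.53]
[ 425 -120  180] 0.2 cost0.00000 [ 0.99  0.76 -1.25  2.13  0.93  0.96  0.88]
[ 424.  -180.3  160. ] 0.2 cost0.00000 [ 1.09  0.82 -1.22  2.1   0.98  0.97  1.01]
[ 424.  -180.3   82. ] 0.2 cost0.00000 [ 1.01  0.93 -1.09  2.16  1.19  0.87  0.86]
[-7.45 -0.45  5.56]
t 12.5333 q [ 0.19  0.77 -1.21  2.46  1.59  0.94 -0.61] tcp [407.46 161.73 124.43] grasp [401.24 161.51 142.06] rpy° [160.56  -0.01  92.02] F [-7.45 -0.45  5.56] w 39.557309117107636
target tcp [392.84 160.17 141.94] delta [ -1.   -8.  -21.4] [ 4.4 -0.   0. ] rows 0.5482795271560706 0.6201264693925254
t 12.5333 q [ 0.19  0.77 -1.21  2.46  1.59  0.94 -0.61] tcp [407.46 161.73 124.43] grasp [401.24 161.51 142.06] rpy° [160.56  -0.01  92.02] F [-7.45 -0.45  5.56] w 39.557309117107636
target tcp [392.6   90.09 161.48] delta [-71.1  -4.  -40.7] [11.4 -0.   0. ] rows 1.9666530423059114 1.597776942736472
t 12.5333 q [ 0.19  0.77 -1.21  2.46  1.59  0.94 -0.61] tcp [407.46 161.73 124.43] grasp [401.24 161.51 142.06] rpy° [160.56  -0.01  92.02] F [-7.45 -0.45  5.56] w 39.557309117107636
target tcp [405.65   0.03 171.31] delta [-161.5    8.5  -46.7] [17.4  0.2 -1. ] rows 4.0374866419966295 2.4396145780112626
```

{"api": "arm_command", "payload": {
  "rows": [
    [[0,-3,-7,1.5,0,0],[-0.5,-6,-15,3,0,0],[-1,-8,-21.5,4.4,0,0],[-1,-8,-21.5,4.4,0,0]]
  ]
}}

```text
clock: 12.87
eef_pos: [394.0, 160.2, 142.5]
tool_rot: [2.878, -0.0, 1.604]
force: [-7.7, -1.2, 8.2]
width: 39.6
```

```bash
python3 - <<'E'
from h import *
delta([388,160,160],rot(92,15,2),True);delta([390,90,180],rot(92,8,2),True);delta([405,0,190],rot(93,2,3),True)
im=get_image("side"); save("s9",im,(150,180,350,340),4)
im=get_image("top"); save("t9",im,(200,100,420,300),3.5)
E
```

```text
t 12.8667 q [ 0.24  0.7  -1.21  2.41  1.4   0.84 -0.42] tcp [393.98 160.23 142.47] grasp [389.11 160.06 160.53] rpy° [164.9   -0.02  91.89] F [-7.65 -1.16  8.16] w 39.623190595261825
target tcp [392.84 160.17 141.94] delta [-0.  -1.2  0.2] [ 0.1  0.  -0.1] rows 0.0302547855317751 0.021011552851405046
t 12.8667 q [ 0.24  0.7  -1.21  2.41  1.4   0.84 -0.42] tcp [393.98 160.23 142.47] grasp [389.11 160.06 160.53] rpy° [164.9   -0.02  91.89] F [-7.65 -1.16  8.16] w 39.623190595261825
target tcp [392.6   90.09 161.48] delta [-70.    1.4 -19.3] [ 7.1  0.  -0.1] rows 1.7429511622297829 0.9919098033864492
t 12.8667 q [ 0.24  0.7  -1.21  2.41  1.4   0.84 -0.42] tcp [393.98 160.23 142.47] grasp [389.11 160.06 160.53] rpy° [164.9   -0.02  91.89] F [-7.65 -1.16  8.16] w 39.623190595261825
target tcp [405.65   0.03 171.31] delta [-160.5   13.7  -26.2] [13.1  0.1 -1.1] rows 3.913373910999266 1.8363244748590293
```

View pics/s9.png

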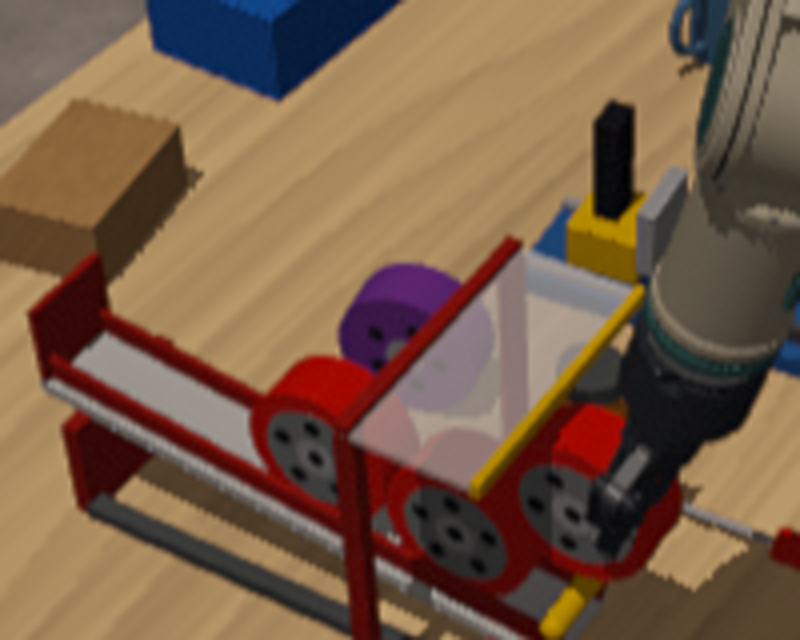

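```bash
python3 - <<'E'
from p6 import *
Lmax(-103,80);Lmax(-103,85)
q=s["qpos"]
for L in (15,12,8,4): p,r=pose(-103,82,L); z=ik(p,r,q); print(L,z.cost,z.x)
delta(*pose(-103,82,13)); delta(*pose(-108,92,11))
E
```

```text
-103 80 Lmax 19 perp 75.1 back 109.2 [ 0.21  0.65 -1.25  2.47  1.45  0.87 -0.55]
-103 85 Lmax 19 perp 73.5 back 113.9 [ 0.2   0.61 -1.21  2.47  1.44  0.82 -0.53]
15 4.900683835088842e-09 [ 0.25  0.65 -1.25  2.42  1.33  0.83 -0.39]
12 2.5560107440617853e-08 [ 0.27  0.66 -1.25  2.38  1.24  0.83 -0.28]
8 8.386887829297397e-08 [ 0.3   0.67 -1.25  2.32  1.13  0.84 -0.14]
4 1.6710116283628345e-07 [ 0.32  0.7  -1.25  2.27  1.02  0.86 -0.01]
t 12.9667 q [ 0.23  0.7  -1.21  2.41  1.4   0.85 -0.42] tcp [393.49 160.24 142.05] grasp [388.61 160.07 160.1 ] rpy° [164.87   0.    91.96] F [-7.69 -0.53  8.38] w 39.612426296822726
target tcp [378.27 161.05 158.28] delta [  1.3 -10.4 -19.6] [ 2.1  0.  -0. ] rows 0.5341001266653026 0.2982108077184447
t 12.9667 q [ 0.23  0.7  -1.21  2.41  1.4   0.85 -0.42] tcp [393.49 160.24 142.05] grasp [388.61 160.07 160.1 ] rpy° [164.87   0.    91.96] F [-7.69 -0.53  8.38] w 39.612426296822726
target tcp [372.63 160.86 168.14] delta [  1.3 -13.3 -30.6] [ 4.1  0.  -0. ] rows 0.8013651050767042 0.5775180060312732
```

View pics/t9.png

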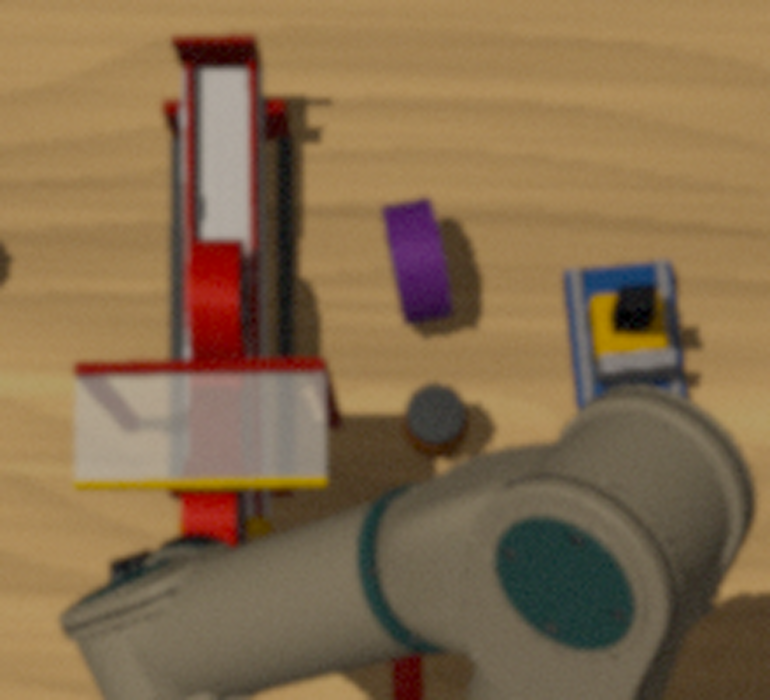

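{"api": "arm_command", "payload": {
  "rows": [
    [[0.5,-4,-8,0.8,0,0],[1,-8,-15,1.5,0,0],[1.3,-10.5,-20,2.1,0,0],[1.3,-12,-25,3,0,0],[1.3,-13.3,-30.5,4,0,0],[1.3,-13.3,-30.5,4,0,0],[1.3,-13.3,-30.5,4,0,0]]
  ]
}}

```text
clock: 13.55
eef_pos: [373.3, 160.3, 167.3]
tool_rot: [2.948, 0.001, 1.604]
force: [-0.0, -0.4, -2.4]
width: 39.4
```

```bash
python3 - <<'E'
from h import *
delta([388,90,185],rot(92,8,2),True);delta([405,0,190],rot(93,2,3),True); delta([424,-100,190],rot(96),True)
im=get_image("side"); save("s10",im,(150,180,350,340),4)
E
```

```text
t 13.55 q [ 0.27  0.61 -1.22  2.36  1.16  0.78 -0.2 ] tcp [373.26 160.3  167.29] grasp [369.66 160.19 185.64] rpy° [168.9    0.04  91.9 ] F [-0.01 -0.42 -2.43] w 39.41194236460169
target tcp [390.6   90.09 166.48] delta [-70.7  14.6   3.7] [ 3.1  0.1 -0.1] rows 1.734287296900533 0.4332686013726103
t 13.55 q [ 0.27  0.61 -1.22  2.36  1.16  0.78 -0.2 ] tcp [373.26 160.3  167.29] grasp [369.66 160.19 185.64] rpy° [168.9    0.04  91.9 ] F [-0.01 -0.42 -2.43] w 39.41194236460169
target tcp [405.65   0.03 171.31] delta [-161.3   27.3    1.4] [ 9.1  0.2 -1.1] rows 3.9221190518028695 1.2801928263905489
t 13.55 q [ 0.27  0.61 -1.22  2.36  1.16  0.78 -0.2 ] tcp [373.26 160.3  167.29] grasp [369.66 160.19 185.64] rpy° [168.9    0.04  91.9 ] F [-0.01 -0.42 -2.43] w 39.41194236460169
target tcp [ 424.  -100.   171.3] delta [-261.8   42.     4.4] [11.1  0.4 -4.1] rows 6.36033533952399 1.6522267261550008
```

View pics/s10.png

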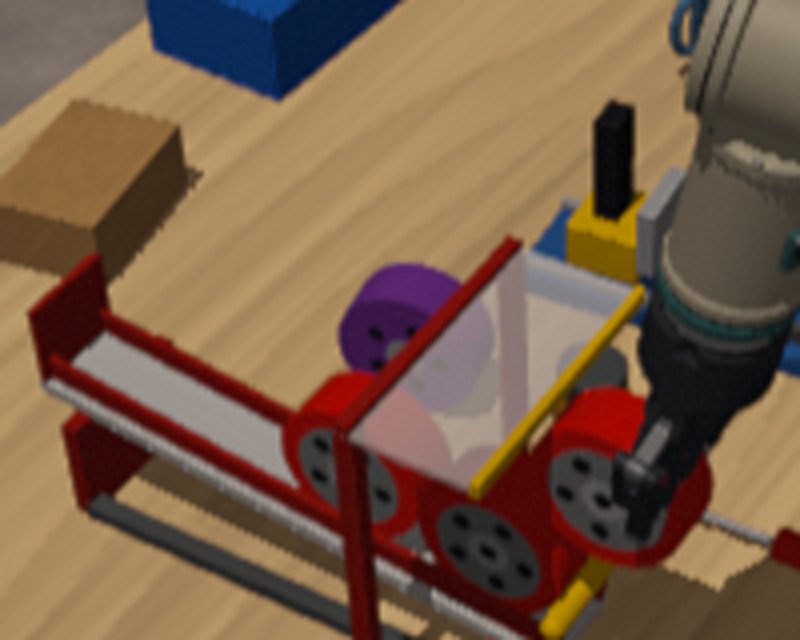

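The wheel hangs free (Fz −2.4 N) and the next two have rolled down to the stop. Carrying it to the clamp.

{"api": "arm_command", "payload": {
  "rows": [
    [[-10,2,0,0.5,0,0],[-32,6,1,1,0,0],[-60,12,2,2.5,0,0],[-90,17,2,4,0,-0.5],[-125,22,2,6,0,-1],[-160,27,2,8,0,-1.5],[-195,32,3,9.5,0.2,-2.5],[-228,37,4,10.5,0.3,-3.5],[-252,41,4,11,0.4,-4],[-262,42,4,11,0.4,-4.1],[-262,42,4,11,0.4,-4.1],[-262,42,4,11,0.4,-4.1]]
  ]
}}

```text
clock: 14.6
eef_pos: [423.0, -100.0, 170.8]
tool_rot: [-3.141, -0.0, 1.675]
force: [-0.4, 0.4, -3.3]
width: 39.3
```

```bash
python3 - <<'E'
from h import *
delta([424,-180.3,160],rot(97.1),True)
E
```

```text
t 14.6 q [ 0.95  0.71 -1.21  2.14  0.87  0.93  0.89] tcp [423.01 -99.97 170.81] grasp [423.03 -99.98 189.51] rpy° [-179.95   -0.03   95.98] F [-0.42  0.36 -3.34] w 39.258433449802446
target tcp [ 424.  -180.3  141.3] delta [-80.   -7.4  29.5] [-0.  -0.  -1.1] rows 2.0522800941238293 0.15704003945361023
```

{"api": "arm_command", "payload": {
  "rows": [
    [[-10,-1,2,0,0,0],[-28,-3,6,0,0,-0.5],[-48,-5,14,0,0,-1],[-66,-6,22,0,0,-1.1],[-77,-7,28,0,0,-1.1],[-80,-7.4,29.5,0,0,-1.1],[-80,-7.4,29.5,0,0,-1.1],[-80,-7.4,29.5,0,0,-1.1]]
  ]
}}

```text
clock: 15.27
eef_pos: [424.8, -178.8, 142.3]
tool_rot: [3.141, -0.001, 1.697]
force: [-0.2, 0.1, -3.1]
width: 39.4
```

```bash
python3 - <<'E'
from h import *
import pickle
delta([424,-180.3,82],rot(97.1),True)
for n in ("wrist","side","top"):
    im=get_image(n); pickle.dump(im,open(n+"11.pkl","wb"))
    if n=="wrist": save("w11",im)
    if n=="side": save("s11",im,(260,190,420,300),5)
    if n=="top": save("t11",im,(330,150,430,300),4)
E
```

```text
t 15.2667 q [ 1.07  0.79 -1.17  2.1   0.95  0.93  1.04] tcp [ 424.82 -178.83  142.27] grasp [ 424.81 -178.85  160.97] rpy° [179.95  -0.05  97.24] F [-0.19  0.14 -3.05] w 39.43038623244687
target tcp [ 424.  -180.3   63.3] delta [-1.4 -1.1 79. ] [ 0.  -0.1  0.1] rows 1.8941508889567906 0.02180063246558278
```

View pics/w11.png

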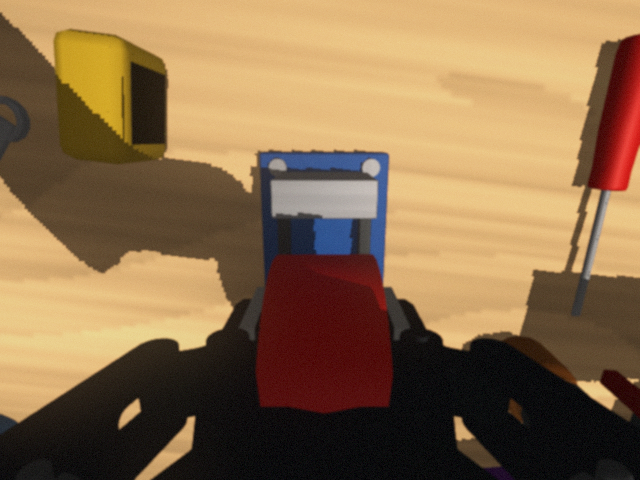

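View pics/s11.png

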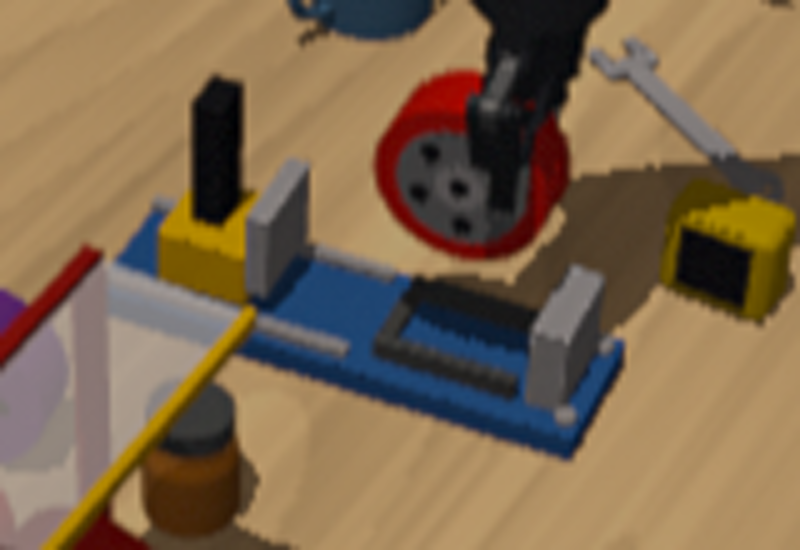

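View pics/t11.png

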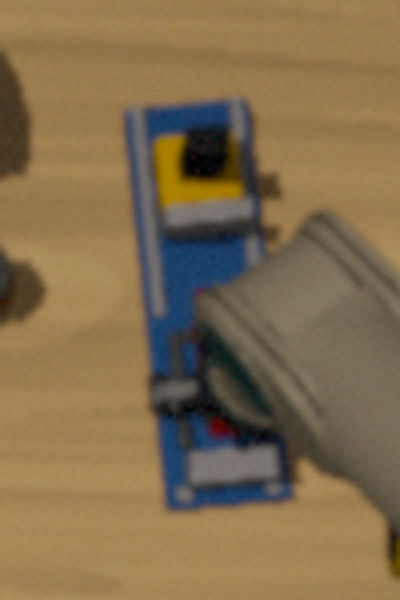

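```bash
python3 - <<'E'
from h import *
import pickle
im=pickle.load(open("side11.pkl","rb"))
a=np.radians(7.1); x=np.array([np.cos(a),np.sin(a),0]);y=np.array([-x[1],x[0],0]); o=np.array([451.3,-176.9,0])
C=lambda p:np.array([(p-o)@x,(p-o)@y,p[2]])
# plane y=+20 rel to tool grasp; intersect rays
g=np.array([424.81,-178.85,160.97])
def onface(u,v,d=19.7):
    u=260+u/5;v=190+v/5; c=im["pose"][:3,3]; r=world(im,u,v,1000.)-c
    t=((g+y*d-c)@y)/(r@y); return c+r*t
print("hub",C(onface(458,188)),"depth",C(world(im,260+458/5,190+188/5)))
for uv in [(450,250),(376,170),(392,215),(420,245),(480,257),(380,195)]: print(uv,C(onface(*uv)))
print("grasp",C(g))
w=pickle.load(open("wrist11.pkl","rb"))
for v in (262,280,300,330,360,390): print(v,C(world(w,325,v)))
for v in (270,330,390): 
    row=w["z_map"][v,240:410]; print(v,np.where(np.abs(np.diff(row))>6)[0]+240)
E
```

```text
hub [  1.41  21.04 146.97] depth [  1.21  21.61 147.46]
(450, 250) [  3.24  21.04 102.79]
(376, 170) [ 48.7   21.04 142.79]
(392, 215) [ 38.    21.04 115.06]
(420, 245) [20.7  21.04 99.96]
(480, 257) [-14.16  21.04 104.21]
(380, 195) [ 45.61  21.04 126.44]
grasp [-26.53   1.34 160.97]
262 [-48.29   0.16 150.86]
280 [-46.14   0.12 163.86]
300 [-42.38   0.1  171.98]
330 [-36.33   0.09 180.6 ]
360 [-29.74   0.09 186.48]
390 [-23.15   0.1  191.38]
270 [264 269 338 339 380 383]
330 [302 303 353 354]
390 [246 247 258 318 319 390]
```

Wheel centre in the clamp frame: (1.3, 1.3, 147); hub and tread points agree within 0.5 mm. Lowering it with small corrections.

{"api": "arm_command", "payload": {
  "rows": [
    [[-0.5,0.5,8,0,0,0],[-1,1,20,0,0,0],[-1.3,1.2,32,0,0,0],[-1.3,1.2,44,0,0,0],[-1.3,1.2,54,0,0,0],[-1.3,1.2,62,0,0,0],[-1.3,1.2,67,0,0,0],[-1.3,1.2,70,0,0,0],[-1.3,1.2,70,0,0,0],[-1.3,1.2,70,0,0,0]]
  ]
}}

```text
clock: 16.25
eef_pos: [426.2, -181.1, 72.2]
tool_rot: [3.141, -0.0, 1.696]
force: [-0.3, 0.7, -3.0]
width: 39.3
```

```bash
python3 - <<'E'
from h import *
import pickle
a=np.radians(7.1); x=np.array([np.cos(a),np.sin(a),0]);y=np.array([-x[1],x[0],0]); o=np.array([451.3,-176.9,0])
C=lambda p:np.array([(p-o)@x,(p-o)@y,p[2]])
s=st(); print(C(s["eef_pos"])+[0,0,18.7],s["force"],np.degrees(s["tool_rot"]))
w=get_image("wrist"); save("w12",w)
im=get_image("side"); save("s12",im,(290,200,410,290),6)
E
```

```text
[-25.42  -1.08  90.87] [-0.34  0.69 -3.03] [179.97  -0.    97.16]
```

View pics/w12.png

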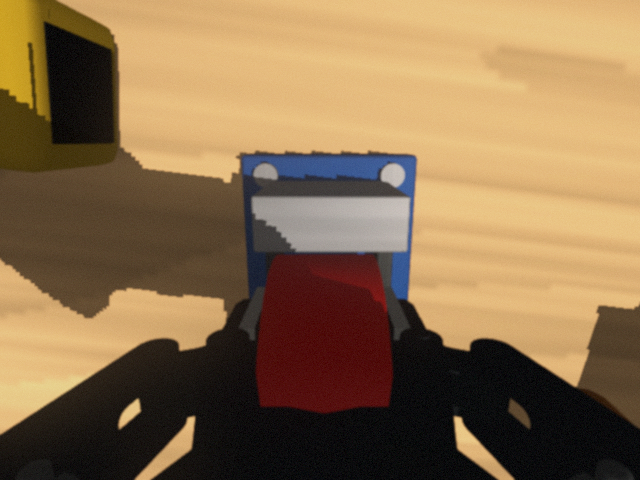

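View pics/s12.png

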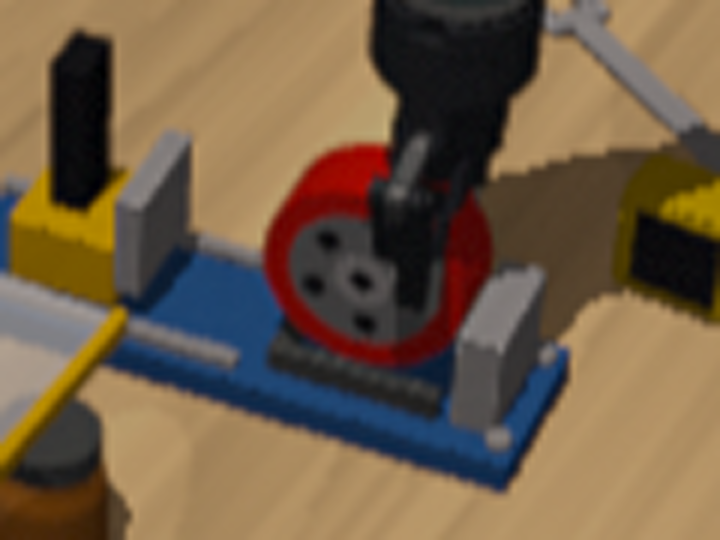

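{"api": "arm_command", "payload": {
  "rows": [
    [[1,0,1,0,0,0],[1,0,2,0,0,0],[1,0,3,0,0,0],[1,0,4,0,0,0],[1,0,5,0,0,0],[1,0,5.5,0,0,0],[1,0,5.5,0,0,0]]
  ]
}}

```text
clock: 16.93
eef_pos: [425.8, -180.2, 66.3]
tool_rot: [-3.141, -0.0, 1.696]
force: [0.5, 0.1, -3.5]
width: 39.5
```

{"api": "arm_command", "payload": {
  "rows": [
    [[0,0,0.4,0,0,0],[0,0,0.8,0,0,0],[0,0,1,0,0,0],[0,0,1,0,0,0]]
  ]
}}

```text
clock: 17.27
eef_pos: [425.8, -180.2, 65.4]
tool_rot: [3.142, -0.0, 1.696]
force: [-0.9, 1.3, -3.5]
width: 39.8
```

{"api": "arm_command", "payload": {
  "rows": [
    [[0,0,0.4,0,0,0],[0,0,0.8,0,0,0],[0,0,0.8,0,0,0],[0,0,0.8,0,0,0]]
  ]
}}

```text
clock: 17.6
eef_pos: [425.8, -180.2, 64.7]
tool_rot: [3.142, -0.0, 1.696]
force: [0.4, -0.7, -3.3]
width: 39.4
```

{"api": "arm_command", "payload": {
  "rows": [
    [[0,0,0.4,0,0,0],[0,0,0.8,0,0,0],[0,0,0.8,0,0,0],[0,0,0.8,0,0,0]]
  ]
}}

```text
clock: 17.93
eef_pos: [425.8, -180.2, 63.9]
tool_rot: [3.142, -0.0, 1.696]
force: [0.9, -0.6, -3.0]
width: 39.1
```

{"api": "arm_command", "payload": {
  "rows": [
    [[0,0,0.5,0,0,0],[0,0,0.9,0,0,0],[0,0,0.9,0,0,0],[0,0,0.9,0,0,0]]
  ]
}}

```text
clock: 18.27
eef_pos: [425.9, -180.3, 63.1]
tool_rot: [3.141, 0.0, 1.696]
force: [-1.2, -0.3, -0.3]
width: 39.4
```

```bash
python3 - <<'E'
from h import *
s=st(); print(s["force"],s["eef_pos"])
im=get_image("side"); save("s13",im,(310,210,400,280),8)
a=np.radians(7.1); x=np.array([np.cos(a),np.sin(a),0]);y=np.array([-x[1],x[0],0]); o=np.array([451.3,-176.9,0])
C=lambda p:np.array([(p-o)@x,(p-o)@y,p[2]])
w=get_image("wrist"); 
for v in (262,280,300,330,360,390): print(v,C(world(w,325,v)))
E
```

```text
[-1.25 -0.29 -0.27] [ 425.88 -180.25   63.1 ]
262 [-47.44  -1.34  71.81]
280 [-45.09  -1.37  84.29]
300 [-41.61  -1.39  93.1 ]
330 [-35.17  -1.4  100.96]
360 [-29.68  -1.41 108.62]
390 [-22.08  -1.4  111.99]
```

View pics/s13.png

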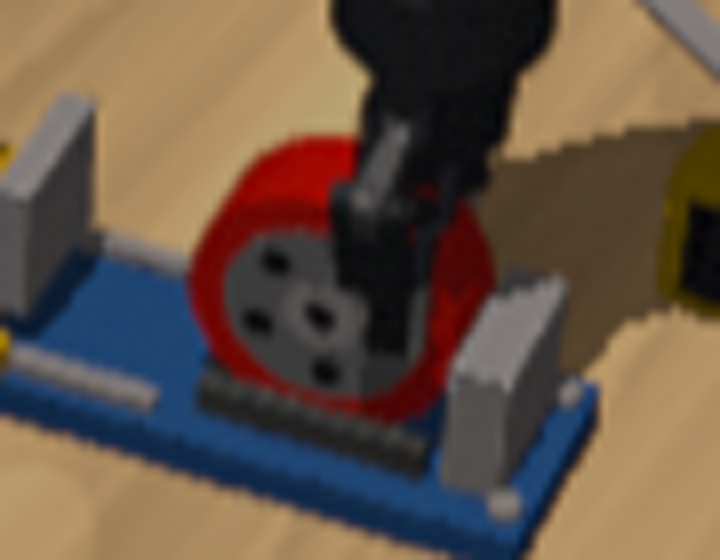

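Touchdown: the weight has come off (Fz −3.3 → −0.3 N). Releasing.

{"api": "arm_command", "payload": {
  "rows": [
    [[0,0,0,0,0,0],[0,0,0,0,0,0],[0,0,0,0,0,0],[0,0,0,0,0,0],[0,0,0,0,0,0],[0,0,0,0,0,0],[0,0,0,0,0,0]]
  ],
  "claw": 1
}}

```text
clock: 18.95
eef_pos: [425.9, -180.2, 63.0]
tool_rot: [3.141, -0.0, 1.696]
force: [-0.9, 0.9, 0.6]
width: 85.3
```

{"api": "arm_command", "payload": {
  "rows": [
    [[0,0,-5,0,0,0],[0,0,-15,0,0,0],[0,0,-35,0,0,0],[0,0,-65,0,0,0],[0,0,-100,0,0,0],[0,0,-130,0,0,0],[0,0,-150,0,0,0],[0,0,-160,0,0,0],[0,0,-160,0,0,0],[0,0,-160,0,0,0]]
  ]
}}

```text
clock: 19.78
eef_pos: [425.8, -180.5, 223.3]
tool_rot: [3.141, 0.001, 1.695]
force: [-0.6, -0.5, -0.1]
width: 85.5
```

```bash
python3 - <<'E'
from h import *
import pickle
delta([602,-157.5,150],rot(97.1))
delta([602,-157.5,215],rot(97.1))
w=get_image("wrist"); save("w14",w); pickle.dump(w,open("w14.pkl","wb"))
im=get_image("side"); save("s14",im,(270,190,400,290),6); pickle.dump(im,open("s14.pkl","wb"))
E
```

```text
t 19.7833 q [ 1.12  0.64 -1.21  2.01  0.72  1.01  1.25] tcp [ 425.75 -180.5   223.31] grasp [ 425.74 -180.48  242.01] rpy° [179.97   0.07  97.13] F [-0.62 -0.53 -0.07] w 85.46568254890454
target tcp [ 602.  -157.5  150. ] delta [  1.  177.7  73.4] [0.  0.1 0. ] rows 4.610701857249699 0.011413182278763643
t 19.7833 q [ 1.12  0.64 -1.21  2.01  0.72  1.01  1.25] tcp [ 425.75 -180.5   223.31] grasp [ 425.74 -180.48  242.01] rpy° [179.97   0.07  97.13] F [-0.62 -0.53 -0.07] w 85.46568254890454
target tcp [ 602.  -157.5  215. ] delta [  0.9 177.7   8.4] [0.  0.1 0. ] rows 4.267018357987956 0.011413182278763643
```

View pics/w14.png

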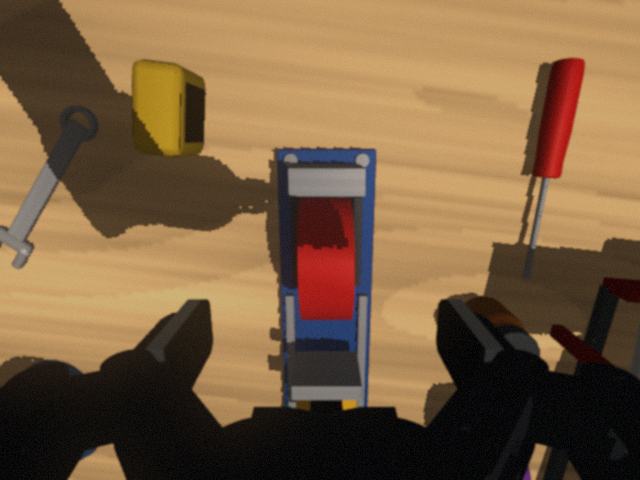

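View pics/s14.png

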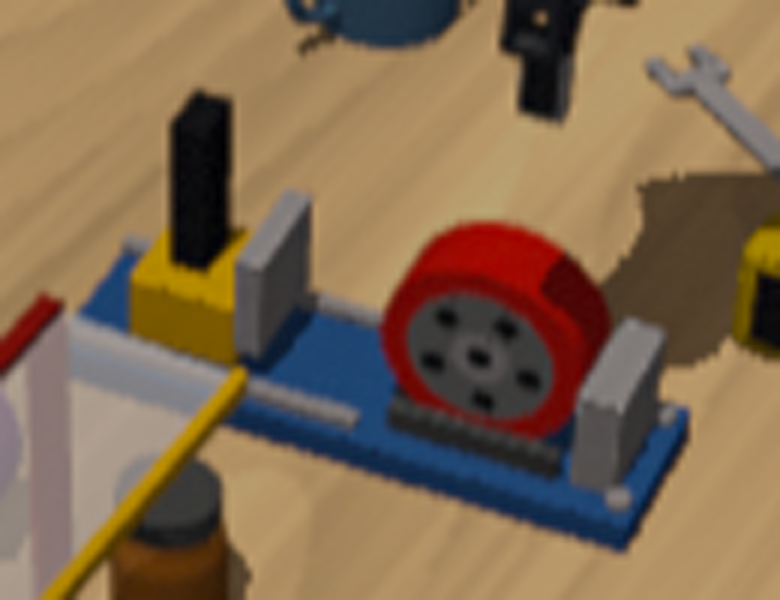

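The wheel stands on its tread between the strips (u 297–355) next to the fixed jaw. A quick position check before closing.

```bash
python3 - <<'E'
from h import *
import pickle
a=np.radians(7.1); x=np.array([np.cos(a),np.sin(a),0]);y=np.array([-x[1],x[0],0]); o=np.array([451.3,-176.9,0])
C=lambda p:np.array([(p-o)@x,(p-o)@y,p[2]])
im=pickle.load(open("s14.pkl","rb")); print("hub",C(world(im,270+480/6,190+356/6)))
w=pickle.load(open("w14.pkl","rb"))
for v in (200,220,250,280,300,315): print(v,C(world(w,326,v)))
for v in (250,310):
    d=w["z_map"][v,280:375]; e=np.where(np.abs(np.diff(d))>8)[0]+280; print(v,e,[C(atz(w,u,v,world(w,326,v)[2])) for u in (e[0],e[-1])])
E
```

```text
hub [ 0.28 23.68 72.2 ]
200 [-46.62  -0.51  76.59]
220 [-35.91  -0.58 100.6 ]
250 [-17.67  -0.6  114.9 ]
280 [  3.1   -0.56 118.61]
300 [ 19.91  -0.5  114.86]
315 [ 36.52  -0.42 105.16]
250 [291 297 314 315 338 339 354 361 373] [array([-17.64, -24.9 , 114.9 ]), array([-17.72,  32.03, 114.9 ])]
310 [281 299 353 366 370] [array([ 29.98, -33.73, 110.32]), array([ 29.88,  32.07, 110.32])]
```

{"api": "arm_command", "payload": {
  "rows": [
    [[0,12,0,0,0,0],[0,35,2,0,0,0],[0,68,4,0,0,0],[1,102,6,0,0,0],[1,136,8,0,0,0],[1,162,8,0,0,0],[1,176,8,0,0,0],[1,177,8,0,0,0],[1,177,8,0,0,0]]
  ]
}}

```text
clock: 20.63
eef_pos: [600.9, -156.3, 213.2]
tool_rot: [-3.139, -0.002, 1.697]
force: [-0.2, -0.4, -0.1]
width: 85.2
```

```bash
python3 - <<'E'
from h import *
w=get_image("wrist"); save("w15",w,(200,100,460,400),2)
delta([601.8,-157.3,112],rot(97.1))
for v in range(200,300,10): print(v,world(w,326,v).round(1),end=" ")
E
```

```text
t 20.6833 q [ 0.79  0.83 -1.08  1.6   0.77  1.2   1.24] tcp [ 600.13 -156.9   213.49] grasp [ 600.19 -156.91  232.19] rpy° [-179.84   -0.07   97.2 ] F [ 0.01  0.3  -0.28] w 85.55082883822028
target tcp [ 601.8 -157.3  112. ] delta [ -0.7   1.9 101.5] [-0.2 -0.1  0.1] rows 2.4341937000109417 0.028113072478281854
200 [ 580.5 -158.5   61.3] 210 [ 588.4 -157.5   61.4] 220 [ 592.5 -157.1   80.5] 230 [ 592.7 -157.3  112.2] 240 [ 592.5 -157.5  139.1] 250 [ 595.8 -157.2  148.9] 260 [ 601.5 -156.4  149.8] 270 [ 607.7 -155.6  149.4] 280 [ 670.3 -146.5   -0.8] 290 [ 681.1 -145.1   -0.7]
```

View pics/w15.png

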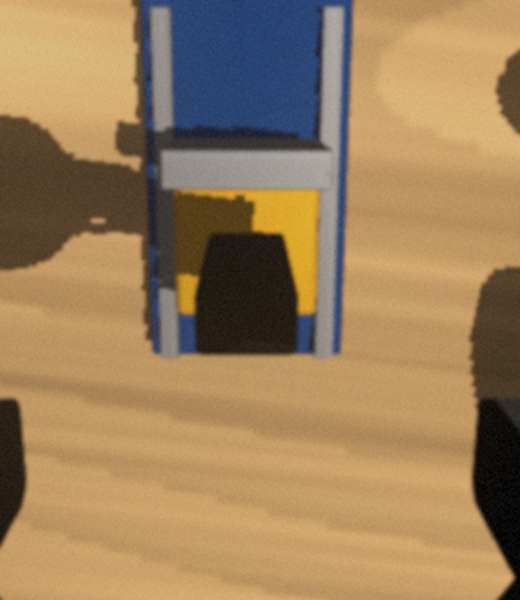

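Handle centred at about (602, -157). Descending and gripping.

{"api": "arm_command", "payload": {
  "rows": [
    [[0,1.5,15,0,0,0],[0,1.9,40,0,0,0],[0,1.9,65,0,0,0],[0,1.9,85,0,0,0],[0,1.9,97,0,0,0],[0,1.9,101.5,0,0,0],[0,1.9,101.5,0,0,0],[0,1.9,101.5,0,0,0]]
  ]
}}

```text
clock: 21.35
eef_pos: [603.5, -157.0, 114.2]
tool_rot: [3.141, -0.0, 1.695]
force: [0.6, 0.2, -0.1]
width: 85.7
```

{"api": "arm_command", "payload": {
  "rows": [
    [[0,0,0,0,0,0],[0,0,0,0,0,0],[0,0,0,0,0,0],[0,0,0,0,0,0],[0,0,0,0,0,0],[0,0,0,0,0,0],[0,0,0,0,0,0],[0,0,0,0,0,0]]
  ],
  "claw": -1
}}

```text
clock: 22.02
eef_pos: [603.5, -156.6, 114.2]
tool_rot: [3.141, -0.0, 1.696]
force: [-0.6, 0.6, 5.1]
width: 29.5
```

{"api": "arm_command", "payload": {
  "rows": [
    [[0,-3,0,0,0,0],[0,-9,0,0,0,0],[0,-16,0,0,0,0],[0,-23,0,0,0,0],[0,-30,0,0,0,0],[0,-36,0,0,0,0],[0,-41,0,0,0,0],[0,-45,0,0,0,0],[0,-48,0,0,0,0],[0,-48,0,0,0,0]]
  ]
}}

```text
clock: 22.85
eef_pos: [554.9, -162.7, 114.1]
tool_rot: [3.141, -0.0, 1.696]
force: [1.1, 2.2, 6.9]
width: 29.2
```

{"api": "arm_command", "payload": {
  "rows": [
    [[0,-1,0,0,0,0],[0,-2,0,0,0,0],[0,-3,0,0,0,0],[0,-4,0,0,0,0],[0,-4,0,0,0,0]]
  ]
}}

```text
clock: 23.27
eef_pos: [551.6, -163.1, 114.2]
tool_rot: [3.14, -0.0, 1.696]
force: [2.2, 0.9, 5.9]
width: 29.2
```

```bash
python3 - <<'E'
from h import *
a=np.radians(7.1); x=np.array([np.cos(a),np.sin(a),0]);o=np.array([451.3,-176.9,0])
s=st(); print((s["eef_pos"]-o)@x-75, s["force"],s["eef_pos"])
im=get_image("side"); save("s16",im,(270,190,400,290),6)
E
```

```text
26.2517166772993 [2.24 0.85 5.92] [ 551.62 -163.12  114.17]
```

View pics/s16.png

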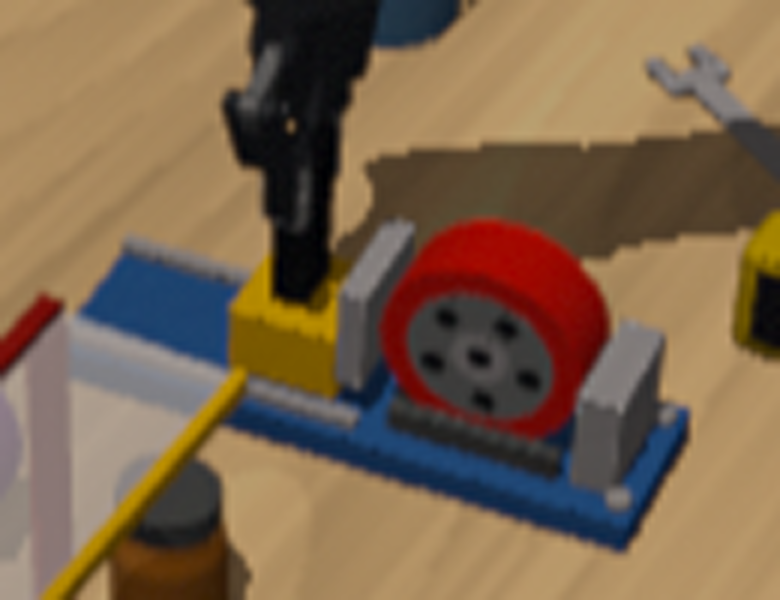

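The jaw is nearly there, with a small gap left. Creeping in while watching the force.

{"api": "arm_command", "payload": {
  "rows": [
    [[0,-1,0,0,0,0],[0,-2,0,0,0,0],[0,-3,0,0,0,0],[0,-3,0,0,0,0]]
  ]
}}

```text
clock: 23.65
eef_pos: [548.6, -163.5, 114.2]
tool_rot: [3.14, -0.0, 1.696]
force: [3.4, 0.7, 5.7]
width: 29.0
```

{"api": "arm_command", "payload": {
  "rows": [
    [[0,-0.7,0,0,0,0],[0,-1.4,0,0,0,0],[0,-1.4,0,0,0,0]]
  ]
}}

```text
clock: 23.9
eef_pos: [547.4, -163.6, 114.2]
tool_rot: [3.14, -0.0, 1.696]
force: [2.6, 1.6, 5.7]
width: 29.2
```

{"api": "arm_command", "payload": {
  "rows": [
    [[0,-0.6,0,0,0,0],[0,-1.2,0,0,0,0],[0,-1.2,0,0,0,0]]
  ]
}}

```text
clock: 24.15
eef_pos: [547.1, -163.7, 114.2]
tool_rot: [3.138, -0.001, 1.696]
force: [5.4, 2.9, 3.9]
width: 29.2
```

{"api": "arm_command", "payload": {
  "rows": [
    [[0,-0.6,0,0,0,0],[0,-1.2,0,0,0,0],[0,-1.2,0,0,0,0],[0,-1.2,0,0,0,0]]
  ]
}}

```text
clock: 24.48
eef_pos: [547.1, -163.7, 114.2]
tool_rot: [3.136, -0.001, 1.696]
force: [8.8, 1.4, 0.8]
width: 29.2
```

{"api": "arm_command", "payload": {
  "rows": [
    [[0,-0.6,0,0,0,0],[0,-1.2,0,0,0,0],[0,-1.2,0,0,0,0],[0,-1.2,0,0,0,0]]
  ]
}}

```text
clock: 24.82
eef_pos: [547.1, -163.7, 114.2]
tool_rot: [3.134, -0.001, 1.696]
force: [11.3, 2.3, -1.3]
width: 29.7
```

```bash
python3 - <<'E'
from h import *
a=np.radians(7.1); x=np.array([np.cos(a),np.sin(a),0]);o=np.array([451.3,-176.9,0])
s=st(); print((s["eef_pos"]-o)@x-75, s["force"],s["eef_pos"],s["torque"],np.degrees(s["tool_rot"]))
im=get_image("side"); save("s17",im,(310,210,400,280),8)
E
```

```text
21.64751467853229 [11.3   2.28 -1.3 ] [ 547.05 -163.72  114.21] [ 0.24 -1.75 -0.15] [179.55  -0.07  97.16]
```

View pics/s17.png

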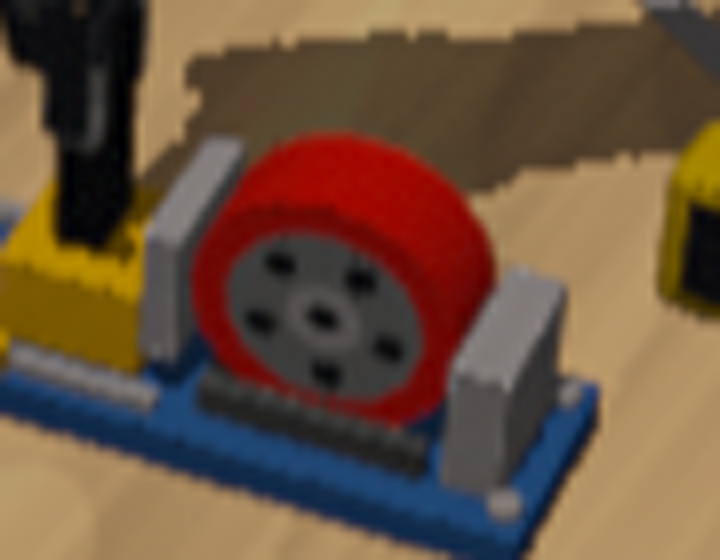

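{"api": "arm_command", "payload": {
  "rows": [
    [[0,-0.6,0,0,0,0],[0,-1.2,0,0,0,0],[0,-1.8,0,0,0,0],[0,-1.8,0,0,0,0],[0,-1.8,0,0,0,0]]
  ]
}}

```text
clock: 25.28
eef_pos: [547.0, -163.7, 114.2]
tool_rot: [3.13, -0.002, 1.696]
force: [16.0, 2.1, -5.6]
width: 29.1
```

```bash
python3 - <<'E'
from h import *
a=np.radians(7.1); x=np.array([np.cos(a),np.sin(a),0]);y=np.array([-x[1],x[0],0]);o=np.array([451.3,-176.9,0])
s=st(); print((s["eef_pos"]-o)@x-75, s["force"],s["eef_pos"],s["tool_rot"])
w=get_image("wrist"); save("w18",w,(200,60,460,400),1.8)
C=lambda p:np.array([(p-o)@x,(p-o)@y,p[2]])
for v in range(60,260,8): print(v,C(world(w,326,v)).round(1),end=";")
E
```

```text
21.61668094470933 [15.99  2.12 -5.61] [ 547.01 -163.66  114.21] [ 3.13 -0.    1.7 ]
60 [  5.3   0.3 118.8];68 [  7.5   0.3 117.4];76 [ 10.    0.3 117.5];84 [ 12.5   0.3 117.4];92 [ 15.    0.3 117. ];100 [ 17.5   0.3 116.4];108 [ 20.    0.4 114.3];116 [ 22.7   0.4 114.8];124 [ 25.4   0.4 112.2];132 [ 28.1   0.4 110.3];140 [ 31.    0.5 107.7];148 [ 34.    0.5 106.9];156 [ 37.2   0.5 103. ];164 [ 40.5   0.5 100.1];172 [44.3  0.6 93.4];180 [49.   0.7 81.7];188 [51.4  0.6 91.6];196 [54.6  0.6 93.1];204 [58.2  0.6 92.7];212 [62.   0.7 91.7];220 [72.   0.9 62.8];228 [76.6  0.9 61.5];236 [81.   0.9 61.7];244 [85.4  1.  61.7];252 [85.8  0.9 74.7];
```

View pics/w18.png

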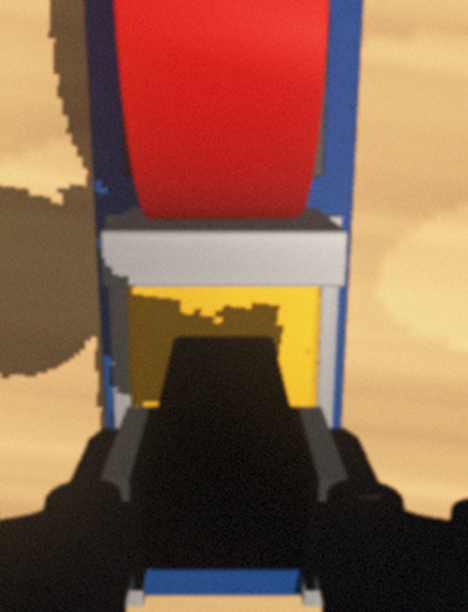

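Stalled hard against the wheel at 16 N, and the depth reading puts the jaw face at clamp x ≈ 50 mm, i.e. snug. Easing off the load, then releasing.

{"api": "arm_command", "payload": {
  "rows": [
    [[0,1.5,0,0,0,0],[0,3,0,0,0,0],[0,4.5,0,0,0,0],[0,4.8,0,0,0,0],[0,4.8,0,0,0,0]]
  ]
}}

```text
clock: 25.75
eef_pos: [547.0, -163.7, 114.2]
tool_rot: [3.14, -0.0, 1.696]
force: [2.8, 1.1, 6.1]
width: 29.6
```

{"api": "arm_command", "payload": {
  "rows": [
    [[0,0,0,0,0,0],[0,0,0,0,0,0],[0,0,0,0,0,0],[0,0,0,0,0,0],[0,0,0,0,0,0],[0,0,0,0,0,0],[0,0,0,0,0,0]]
  ],
  "claw": 1
}}

```text
clock: 26.33
eef_pos: [546.5, -164.1, 113.4]
tool_rot: [-3.141, -0.0, 1.695]
force: [0.8, -0.2, -0.4]
width: 85.2
```

{"api": "arm_command", "payload": {
  "rows": [
    [[0,0,-6,0,0,0],[0,0,-18,0,0,0],[0,0,-40,0,0,0],[0,0,-70,0,0,0],[0,0,-100,0,0,0],[0,0,-125,0,0,0],[0,0,-140,0,0,0],[0,0,-145,0,0,0],[0,0,-145,0,0,0]]
  ]
}}

```text
clock: 27.08
eef_pos: [547.1, -164.1, 259.7]
tool_rot: [3.14, 0.001, 1.695]
force: [-0.3, 0.1, -1.2]
width: 85.0
```

```bash
python3 - <<'E'
from h import *
s=st(); print(s["clock"],s["force"],s["eef_pos"],s["qd"])
a=np.radians(7.1); x=np.array([np.cos(a),np.sin(a),0]);y=np.array([-x[1],x[0],0]);o=np.array([451.3,-176.9,0])
C=lambda p:np.array([(p-o)@x,(p-o)@y,p[2]])
w=get_image("wrist"); save("w19",w)
for v in range(70,260,8): print(v,C(world(w,326,v)).round(1),end=";")
im=get_image("side"); save("s19",im)
save("s19a",im,(150,190,400,350),3.2)
E
```

```text
27.0833 [-0.29  0.15 -1.23] [ 547.1  -164.14  259.74] [-0.01  0.04  0.03  0.04  0.01 -0.02 -0.01]
70 [-15.9   0.5 116.5];78 [-10.4   0.5 118.4];86 [ -5.2   0.5 119.1];94 [ -0.1   0.5 117.4];102 [  5.3   0.5 118.5];110 [ 10.7   0.5 118.2];118 [ 16.    0.5 116.3];126 [ 21.4   0.6 114.4];134 [ 27.    0.6 111.6];142 [ 32.8   0.6 106.8];150 [38.9  0.7 99.9];158 [45.4  0.7 91.3];166 [51.6  0.7 93.2];174 [58.1  0.7 91.1];182 [64.4  0.8 92.9];190 [75.   0.9 61.7];198 [82.2  0.9 62.1];206 [85.8  0.8 84. ];214 [ 85.8   0.7 119.1];222 [ 86.    0.6 147.2];230 [ 91.2   0.6 149.3];238 [ 97.    0.6 149. ];246 [102.4   0.6 150.3];254 [148.6   1.3  19.3];
```

View pics/w19.png

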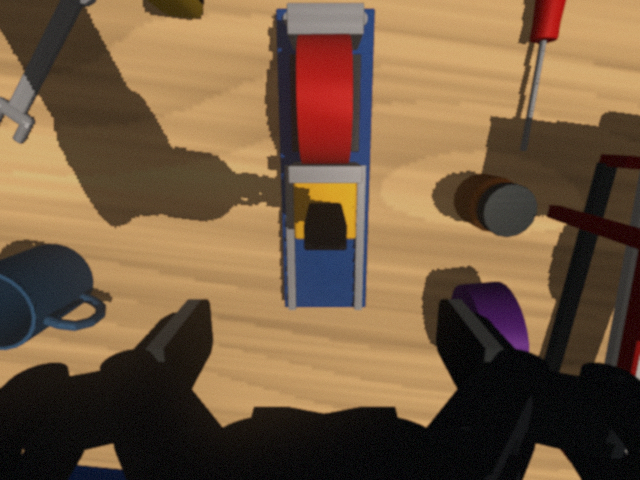

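View pics/s19a.png

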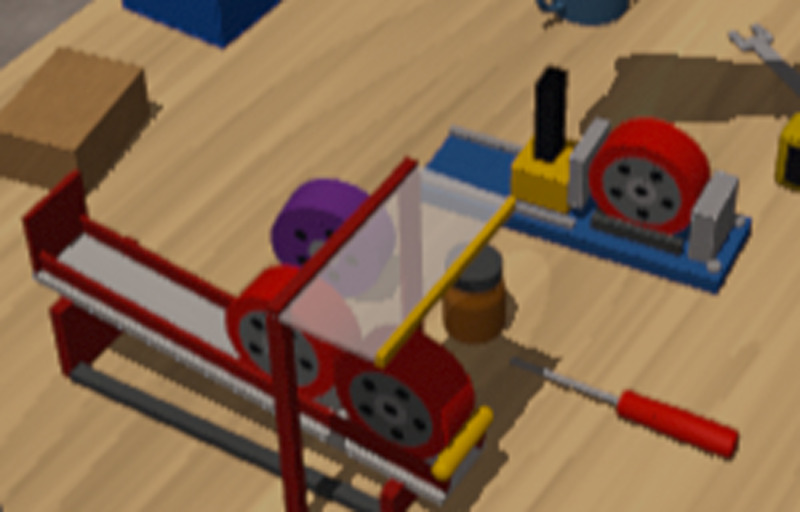

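The wheel is snug between both jaws, the other two are at the stop, and everything else is where it started. Handing in.

```bash
python3 -c "
from cell import order
print(order.finish_job())"
```

```text
the job is handed in; nothing more can be done
None
```

The job is done and handed in after about 27 s of the 72 s allowed. I slid the jaw open about 75 mm by its handle and took the lowest red wheel out from under the guard. I set it on its tread in the clamp, closed the jaw snug, let go, and lifted the gripper well clear.

**Last checks, all fine:**
- **Set-down:** the wheel touched down gently, with only its own weight of about 3 N coming off the gripper. It stood within about 1 mm of the middle of the side strips.
- **Jaw:** it stalled rigidly against the wheel at 16 N. After release its face reads about 50 mm in the clamp frame (travel about 20 mm), which is the figure given for a wheel held against the fixed jaw.
- **Rack and bench:** the other two wheels rolled down to the yellow stop. The jar, screwdriver, wrench, mug and purple look-alike look undisturbed in the last pictures. I did not check the hammer, spray can and blue look-alike at the end.

**What disagreed:**
- **Lean:** a lean of 35–45° was out of the arm's reach at this wheel, because the elbow joint hit its limit. I went in at about 25.5°, gripping 30 mm in front of the wheel's centre, and no contact with the guard showed in the force reading.
- **Lift-out:** I drew the wheel out on an arc around the stop bar, not straight up first. The second wheel pushed on it with about 8–11 N until it came free.
- **Fixed jaw position:** the first overhead and side views put it about 4 mm nearer the robot than the wrist camera did. I used the wrist value, and it matched the final fit.

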